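# Empty two tins of lock cylinders into the stock box, weighing each by hand

### The arm

A 7-joint arm with a two-finger parallel gripper is mounted at the origin on a cart in front of the work surface, level with it; the furniture and walls round the work are solid. World frame = base frame: x ahead of the robot, y to its left, z up, the work surface at z = 0. Lengths are in m, angles in degrees, forces in N, time in s.
With the tool pointing down it reaches from about 0.425 to 0.875 m from the base axis. Payload 4.7 kg.
Tool frame: the origin (TCP) lies at the very end of the fingers, on their centre line; the grasp point (between the pads) lies env.grip_point_offset behind it (env.grip_point_offset is the distance from the TCP to the grasp point, in m); z points along the fingers, y is the direction in which the jaws open and shut (so a half turn about z gives the same grasp; the last joint's range is limited). The gripper opens to 87 mm and grips with 3 to 60 N. Pads are 19 mm wide; open, the fingers measure 117 mm over their backs; the gripper's body (75 mm by 190 mm) begins 51 mm behind the grasp point.
Start: joints at [64.406, 18.392, -4.016, 83.108, 1.295, 78.541, -3.26], TCP at [0.289, -0.582, 0.183] pointing down, gripper open.
Joint ranges: [-163.93, 163.93], [-17.29, 119.83], [-79.2, 71.16], [3.27, 140.29], [-89.18, 269.18], [5.43, 117.66], [-154.24, 154.24]. Speed limits (degrees/s): [147.25, 147.25, 180, 180, 180, 180, 180].

### API

Orientations are given as [roll, pitch, yaw] about the fixed x, y, z axes, in that order (R = Rz(yaw) Ry(pitch) Rx(roll)).
In Python, from cell import env gives the robot as it stands.
- The arm moves only by the tool send_rows, never from a script. Its argument "plan" is a list of rows, each a list of 7 numbers: the finger opening in mm, from 0 to 87, then the shift along the tool's x, y, z in mm, then the turn, a rotation vector about the tool's x, y, z in rad. A call has 1 to 12 rows; each row shifts and turns the commanded pose from where the row before left it, along the tool's axes as they then stand; what a row does not reach is not made up. A row lasts 1/10 s, in which the tool goes at most 50 mm and 8.59 degrees, less where a joint would pass 70% of its speed; a pose out of reach is approached as far as the arm can. A call is refused whole if a number of a shift passes 50 or a number of a turn 0.15, either way. A call with a gripper value outside its range is refused whole. The fingers move at their own pace and stop on an object; "grip_force" is the grip in N (left out, the last holds). Time passes only in rows, so rows that do not move let the fingers close. It gives the time, the measured TCP pose, the force and the opening at its end, in the units of the state.
- env.get_obs(): the state, without advancing time (a new reading comes with each control period).
- env.read_camera(name): name is "scene" or "side" or "wrist"; returns the picture (400x640x3 uint8, red, green, blue); there is no depth.
- env.get_calibration(name): a dict with "fx", "fy", "cx", "cy" (pixels), "extrinsics" (4x4, takes a point from camera to world coordinates). Camera axes: x right, y down, z forward; pixel columns grow to the right and rows downward; lengths in m; the calibration is good to about 2 mm. A picture is of the moment at which its call begins: read the wrist's pose just before it. get_calibration takes no time and is no camera call; for the wrist camera it gives the pose at the moment of the call.
- env.sign_off(): hands the job in, once; it reports no verdict.
Trained networks look in the newest picture that a camera, given by its name, has taken for a name from the list of things; names that differ only in an ending like _2 or _b are one class to them, and where a whole thing is asked for, a point or a joint stands for the part that bears it (a point fixed in the world has none). Each returns a list of dicts, best first, with "confidence" (0 to 1); they miss things now and then, are a little off and sometimes report something else, mostly with a low value. They report only what shows in the picture. A call takes as long as a camera call.
- env.regions_of(camera, query): "region" (400x640 bool, what is visible of it) and "rect" ([left, top, right, bottom] in pixels, round what is visible of it).
The state is a dict: "time_s": time; "qpos": joint angles; "joint_velocities": joint speeds; "effort": joint torques, N m; "tool_pos": TCP position; "tool_rot": TCP orientation; "force": force on the tool from outside, world axes, zero at the start; "wrist_torque": the same for the moment, N m; "grip_width": finger opening in m.
Only numpy, scipy, OpenCV 4.12 (cv2) and the standard library are available. Lean on these libraries where they do the work, as an engineer would, in place of code of your own. Each camera call takes 0.05 s, during which the arm holds its last target. There are 200 camera calls.

### The job

Empty both oblong aluminium tins of old lock cylinders into the green stock box, one tin after the other. After tipping a tin over the box, bring it upright again and hold it still, well clear of the bench, for a full second to feel by its weight whether any cylinder stayed inside (it weighs about 150 g empty, each cylinder adds 110 g); tip it again and weigh it again until it is empty, then stand it upright in the shallow empties tray before you take up the other. When both stand empty in the tray, put the lid squarely down on the box; leave the blue carton and the marker where they lie.

Things in the scene. Friction and masses are not known exactly. Their poses are not given: they have to be found in the camera images.
- stock_box: open green pressed-steel stock box with a label holder on its front, fixed to the bench: 146 mm (its x) by 130 mm (its y), 75 mm high, walls and floor 4 mm, so the mouth is 138 x 122 mm. Origin: centre of its underside on the bench; z up; front faces its -x
- box_mouth (a point): centre of the stock box's mouth, at rim height (75 mm above the bench)
- lid: the box's lift-off lid, a green plate 152 mm (its x) by 136 mm (its y), 3 mm thick, with a 5 mm deep locating rim beneath that drops into the mouth with 3 mm play all round, 280 g. Origin: centre of the underside of the locating rim (on the bench at the start; 70 mm above the bench when the lid is seated on the box, its plate then resting on the rim). Square to the box either way round (a half turn does not matter)
- lid_handle (a point): middle of the lid's steel strap handle, 30 mm above the plate's underside (35 mm above the lid's origin): a flat bar 12 mm wide (lid x), 82 mm long (lid y), 6 mm thick, its top 41 mm above the lid's origin, with 27 mm of clear space under it; pinch it across its 12 mm width from above
- empties_tray: shallow dark steel tray with a black rubber floor for empty tins, fixed to the bench: 190 mm (its x) by 112 mm (its y), 12 mm high, floor 3 mm thick, walls 3 mm. Origin: centre of its underside. The two tins stand in it side by side along its x, their 82 mm sides across it, centres about 94 mm apart
- can_a_center (a point): centre (half-way up) of the tin with the blue band: oblong aluminium tin, 66 mm (its x) by 82 mm (its y), 100 mm high, open top, walls and floor 3 mm, about 150 g empty (within 8 %). z points out of the mouth. It holds 1 to 3 cylinders standing on end; they slide out over a wall only when it is tipped about 105 to 120 degrees off upright, and some may hang back
- can_a_mouth (a point): centre of that tin's mouth (50 mm above its centre along its z), blue band
- can_a: the same tin (blue band), origin at the centre of its underside, z out of the mouth
- cyl_a1_center (a point): centre of a brass lock cylinder, 35 mm in diameter, 30 mm high, 110 g, that starts in the tin with the blue band, standing on its floor
- cyl_a2_center (a point): centre of a brass lock cylinder, 35 mm in diameter, 30 mm high, 110 g, that starts in the tin with the blue band, standing on its floor beside the first; may be absent
- cyl_a3_center (a point): centre of a brass lock cylinder, 35 mm in diameter, 30 mm high, 110 g, that starts in the tin with the blue band, standing on the first; may be absent
- can_b_center (a point): centre (half-way up) of the tin with the red band: oblong aluminium tin, 66 mm (its x) by 82 mm (its y), 100 mm high, open top, walls and floor 3 mm, about 150 g empty (within 8 %). z points out of the mouth. It holds 1 to 3 cylinders standing on end; they slide out over a wall only when it is tipped about 105 to 120 degrees off upright, and some may hang back
- can_b_mouth (a point): centre of that tin's mouth (50 mm above its centre along its z), red band
- can_b: the same tin (red band), origin at the centre of its underside, z out of the mouth
- cyl_b1_center (a point): centre of a brass lock cylinder, 35 mm in diameter, 30 mm high, 110 g, that starts in the tin with the red band, standing on its floor
- cyl_b2_center (a point): centre of a brass lock cylinder, 35 mm in diameter, 30 mm high, 110 g, that starts in the tin with the red band, standing on its floor beside the first; may be absent
- cyl_b3_center (a point): centre of a brass lock cylinder, 35 mm in diameter, 30 mm high, 110 g, that starts in the tin with the red band, standing on the first; may be absent
- grinder_front (a point): fixed point on the bench top in front of the red bench grinder, where the lid lies. The grinder's two tool rests jut forward as far as this point's x, 95 to 145 mm to either side of it (its y), 67 to 114 mm above the bench; its eye shields end 22 mm behind it at the same sides, 170 to 225 mm up; the motor is 50 mm behind it. Lift the lid between the rests
- blank_box: bystander: small blue carton of key blanks, 59 x 101 x 30 mm, lying behind the box; leave it alone
- marker: bystander: red marker pen, 129 mm long, 13 mm thick, lying near the front edge of the bench; leave it alone

How it is judged (in metres and radians):
On the way, in this order (a step that is already met when the one before it is completed fails the run):
1. one tin is tipped, mouth down, over the stock box while the other still stands where it was (((angle between can_a_center's own z axis and vertical above 1.7 rad and horizontal distance between can_a_mouth and box_mouth below 0.1 m and height (world z) of can_a_mouth above 0.07 m and distance of can_b_center from where it was at the start of the episode below 0.06 m) or (angle between can_b_center's own z axis and vertical above 1.7 rad and horizontal distance between can_b_mouth and box_mouth below 0.1 m and height (world z) of can_b_mouth above 0.07 m and distance of can_a_center from where it was at the start of the episode below 0.06 m))), for 0.1 s.
2. all its cylinders are in the box and it is held upright and still, well clear of the bench, for a second to feel that it weighs empty (((angle between can_a_center's own z axis and vertical below 0.3 rad and height (world z) of can_a_center above 0.1 m and linear speed of can_a below 0.03 m/s and (x of cyl_a1_center in the frame of stock_box between -0.069 and 0.069 m and y of cyl_a1_center in the frame of stock_box between -0.061 and 0.061 m and z of cyl_a1_center in the frame of stock_box below 0.11 m) and (x of cyl_a2_center in the frame of stock_box between -0.069 and 0.069 m and y of cyl_a2_center in the frame of stock_box between -0.061 and 0.061 m and z of cyl_a2_center in the frame of stock_box below 0.11 m) and (x of cyl_a3_center in the frame of stock_box between -0.069 and 0.069 m and y of cyl_a3_center in the frame of stock_box between -0.061 and 0.061 m and z of cyl_a3_center in the frame of stock_box below 0.11 m) and distance of can_b_center from where it was at the start of the episode below 0.06 m) or (angle between can_b_center's own z axis and vertical below 0.3 rad and height (world z) of can_b_center above 0.1 m and linear speed of can_b below 0.03 m/s and (x of cyl_b1_center in the frame of stock_box between -0.069 and 0.069 m and y of cyl_b1_center in the frame of stock_box between -0.061 and 0.061 m and z of cyl_b1_center in the frame of stock_box below 0.11 m) and (x of cyl_b2_center in the frame of stock_box between -0.069 and 0.069 m and y of cyl_b2_center in the frame of stock_box between -0.061 and 0.061 m and z of cyl_b2_center in the frame of stock_box below 0.11 m) and (x of cyl_b3_center in the frame of stock_box between -0.069 and 0.069 m and y of cyl_b3_center in the frame of stock_box between -0.061 and 0.061 m and z of cyl_b3_center in the frame of stock_box below 0.11 m) and distance of can_a_center from where it was at the start of the episode below 0.06 m))), for 0.7 s.
3. the first tin stands in the empties tray and the second is tipped over the stock box (((angle between can_a_center's own z axis and vertical above 1.7 rad and horizontal distance between can_a_mouth and box_mouth below 0.1 m and height (world z) of can_a_mouth above 0.07 m and angle between can_b_center's own z axis and vertical below 0.1 rad and (x of can_b_center in the frame of empties_tray between -0.07 and 0.07 m and y of can_b_center in the frame of empties_tray between -0.03 and 0.03 m and z of can_b_center in the frame of empties_tray below 0.06 m)) or (angle between can_b_center's own z axis and vertical above 1.7 rad and horizontal distance between can_b_mouth and box_mouth below 0.1 m and height (world z) of can_b_mouth above 0.07 m and angle between can_a_center's own z axis and vertical below 0.1 rad and (x of can_a_center in the frame of empties_tray between -0.07 and 0.07 m and y of can_a_center in the frame of empties_tray between -0.03 and 0.03 m and z of can_a_center in the frame of empties_tray below 0.06 m)))), for 0.1 s.
4. all the second one's cylinders are in the box too and it is held upright and still, well clear of the bench, for a second (((angle between can_a_center's own z axis and vertical below 0.3 rad and height (world z) of can_a_center above 0.1 m and linear speed of can_a below 0.03 m/s and (x of cyl_a1_center in the frame of stock_box between -0.069 and 0.069 m and y of cyl_a1_center in the frame of stock_box between -0.061 and 0.061 m and z of cyl_a1_center in the frame of stock_box below 0.11 m) and (x of cyl_a2_center in the frame of stock_box between -0.069 and 0.069 m and y of cyl_a2_center in the frame of stock_box between -0.061 and 0.061 m and z of cyl_a2_center in the frame of stock_box below 0.11 m) and (x of cyl_a3_center in the frame of stock_box between -0.069 and 0.069 m and y of cyl_a3_center in the frame of stock_box between -0.061 and 0.061 m and z of cyl_a3_center in the frame of stock_box below 0.11 m) and angle between can_b_center's own z axis and vertical below 0.1 rad and (x of can_b_center in the frame of empties_tray between -0.07 and 0.07 m and y of can_b_center in the frame of empties_tray between -0.03 and 0.03 m and z of can_b_center in the frame of empties_tray below 0.06 m)) or (angle between can_b_center's own z axis and vertical below 0.3 rad and height (world z) of can_b_center above 0.1 m and linear speed of can_b below 0.03 m/s and (x of cyl_b1_center in the frame of stock_box between -0.069 and 0.069 m and y of cyl_b1_center in the frame of stock_box between -0.061 and 0.061 m and z of cyl_b1_center in the frame of stock_box below 0.11 m) and (x of cyl_b2_center in the frame of stock_box between -0.069 and 0.069 m and y of cyl_b2_center in the frame of stock_box between -0.061 and 0.061 m and z of cyl_b2_center in the frame of stock_box below 0.11 m) and (x of cyl_b3_center in the frame of stock_box between -0.069 and 0.069 m and y of cyl_b3_center in the frame of stock_box between -0.061 and 0.061 m and z of cyl_b3_center in the frame of stock_box below 0.11 m) and angle between can_a_center's own z axis and vertical below 0.1 rad and (x of can_a_center in the frame of empties_tray between -0.07 and 0.07 m and y of can_a_center in the frame of empties_tray between -0.03 and 0.03 m and z of can_a_center in the frame of empties_tray below 0.06 m)))), for 0.7 s.
At the end, for the whole second after the job is handed in: Every cylinder present lies inside the stock box below its rim; both tins stand upright (within 6 degrees) on the floor of the empties tray; the lid is seated on the box: centred within 7 mm, square within 4 degrees, its plate down on the rim within 3 mm (x of cyl_a1_center in the frame of stock_box between -0.069 and 0.069 m and y of cyl_a1_center in the frame of stock_box between -0.061 and 0.061 m and z of each of cyl_a1_center, cyl_a2_center, cyl_a3_center, cyl_b1_center, cyl_b2_center, cyl_b3_center in the frame of stock_box below 0.066 m and x of cyl_a2_center in the frame of stock_box between -0.069 and 0.069 m and y of cyl_a2_center in the frame of stock_box between -0.061 and 0.061 m and x of cyl_a3_center in the frame of stock_box between -0.069 and 0.069 m and y of cyl_a3_center in the frame of stock_box between -0.061 and 0.061 m and x of cyl_b1_center in the frame of stock_box between -0.069 and 0.069 m and y of cyl_b1_center in the frame of stock_box between -0.061 and 0.061 m and x of cyl_b2_center in the frame of stock_box between -0.069 and 0.069 m and y of cyl_b2_center in the frame of stock_box between -0.061 and 0.061 m and x of cyl_b3_center in the frame of stock_box between -0.069 and 0.069 m and y of cyl_b3_center in the frame of stock_box between -0.061 and 0.061 m and angle between each of can_a_center, can_b_center's own z axis and vertical below 0.1 rad and x of can_a_center in the frame of empties_tray between -0.07 and 0.07 m and y of can_a_center in the frame of empties_tray between -0.03 and 0.03 m and z of each of can_a_center, can_b_center in the frame of empties_tray below 0.06 m and x of can_b_center in the frame of empties_tray between -0.07 and 0.07 m and y of can_b_center in the frame of empties_tray between -0.03 and 0.03 m and z of lid in the frame of stock_box between 0.066 and 0.073 m and horizontal distance between lid and stock_box below 0.007 m and angle between the x axis of lid and the x axis of stock_box, either way round below 0.07 rad and angle between lid's own z axis and vertical below 0.05 rad); the robot touches nothing.
It fails at once if the blue carton is shoved more than 30 mm (distance of blank_box from where it was at the start of the episode above 0.03 m).
It fails at once if the marker is shoved more than 30 mm (distance of marker from where it was at the start of the episode above 0.03 m).
Of cyl_a2, cyl_a3, cyl_b2, cyl_b3 only 1 to 4 are there at a start; the rules pass over those that are not, and their reading is None.
At some moment in a run one of lid may be knocked a few centimetres aside while the robot is not near it.
It also fails if it takes over 210 s, if anything falls off the work surface, if the arm or the gripper's body presses on something with over 40 N, if the wrist force passes 120 N, or if a joint passes its speed limit or range.

## Working session

There is one attempt and no reset: what is moved stays moved. The work goes in short steps, Python scripts to look and compute and a tool call to move; the robot and the scene stay as the last step left them, time stands still between calls to the robot, and variables do not carry over. Pictures are saved under pics/ and viewed, about 12 in all and at most 16, crops included, and the job is handed in when it is done.

Besides the shell and the picture viewer there is one more tool, called after "Request:" as name(argument=value, ...), one argument or row to a line, values as JSON. send_rows: Moves the arm, as the interface text tells. Its arguments: {"type":"object","properties":{"plan":{"type":"array"},"grip_force":{"type":"number"}},"required":["plan"]}

```bash
ls; mkdir -p pics
python3 - <<'E'
from cell import env
import cv2,numpy as np
print(env.get_obs()); print(env.grip_point_offset)
np.set_printoptions(precision=4,suppress=True)
for n in ("scene","side"):
    im=env.read_camera(n); cv2.imwrite(f"pics/{n}0.png",im[:,:,::-1]); c=env.get_calibration(n); print(n,c)
    for q in ("stock_box","lid","lid_handle","empties_tray","can_a","can_b","blank_box","marker"):
        r=env.regions_of(n,q); print(q,[(round(d["confidence"],2),[int(v) for v in d["rect"]]) for d in r[:3]])
E
```

```text
pics
{'time_s': 0.0, 'qpos': array([64.40937046, 18.4394355 , -4.01602836, 83.17469142,  1.2950557 ,
       78.53756419, -3.25963695]), 'joint_velocities': array([-0.08673444,  0.02504713,  0.00100513,  0.098801  , -0.06473862,
       -0.01666354, -0.0595274 ]), 'effort': array([-6.54580867e-05, -4.91294789e+01, -4.04130695e-01, -3.12522089e+01,
       -6.39413833e-02,  4.38973715e-02,  1.72577943e-04]), 'tool_pos': array([ 0.28868453, -0.58169884,  0.1817592 ]), 'tool_rot': array([-1.79893552e+02,  5.46033896e-03,  2.64012253e+01]), 'force': array([0.23678268, 0.3600974 , 0.52167191]), 'wrist_torque': array([ 0.00518905,  0.03408476, -0.01786932]), 'grip_width': 0.08744911625714226}
0.0187
scene {'fx': 497.16928163275634, 'fy': 497.16928163275634, 'cx': 326.44254465023266, 'cy': 205.1735370207886, 'extrinsics': array([[-0.771 , -0.4334,  0.4667,  0.0106],
       [-0.6369,  0.5218, -0.5676,  0.577 ],
       [ 0.0025, -0.7348, -0.6783,  0.8505],
       [ 0.    ,  0.    ,  0.    ,  1.    ]])}
stock_box [(0.78, [326, 177, 410, 254]), (0.54, [405, 152, 445, 208])]
lid [(0.7, [233, 295, 3
[... 261 characters left out ...]
blank_box []
marker [(0.5, [389, 227, 418, 262])]
side {'fx': 385.49150413054883, 'fy': 385.49150413054883, 'cx': 317.4468840546476, 'cy': 196.57288384620188, 'extrinsics': array([[-0.9656, -0.1444,  0.2162,  0.2968],
       [-0.2598,  0.5718, -0.7782,  0.698 ],
       [-0.0113, -0.8076, -0.5897,  0.6825],
       [ 0.    ,  0.    ,  0.    ,  1.    ]])}
stock_box [(0.92, [303, 176, 366, 231])]
lid [(0.81, [282, 289, 375, 358]), (0.2, [352, 145, 377, 186])]
lid_handle [(0.82, [278, 285, 374, 358])]
empties_tray [(0.78, [284, 231, 358, 273])]
can_a [(0.27, [287, 228, 357, 274])]
can_b [(0.27, [287, 228, 357, 274])]
blank_box []
marker [(0.56, [372, 201, 381, 231]), (0.55, [308, 143, 338, 178])]
```

Run:
```python
import cv2,numpy as np
a=cv2.imread("pics/scene0.png")[100:400,200:520];b=cv2.imread("pics/side0.png")[100:400,220:460]
cv2.imwrite("pics/v1.png",np.hstack([cv2.resize(a,None,fx=1.4,fy=1.4,interpolation=3),cv2.resize(b,None,fx=1.4,fy=1.4,interpolation=3)]))
```

```text
(no output)
```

View pics/v1.png

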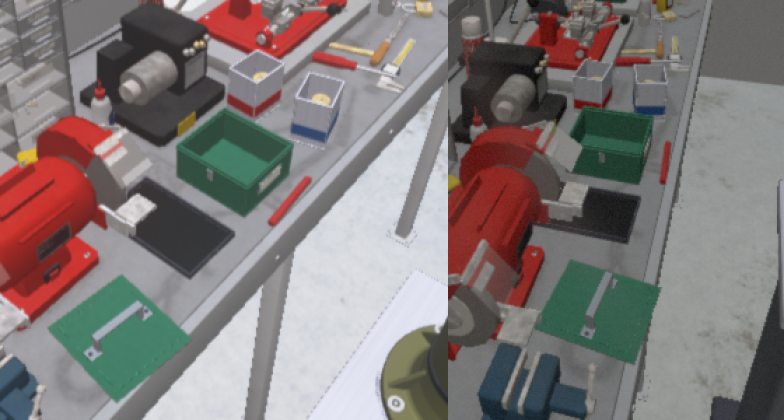

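The view shows the red-band tin at scene (381,161), the blue-band tin at (427,178), the green box at (368,215), the tray at (330,263), and the lid at (284,342) between the grinder rests. The red marker is at (404,245). I'll fit poses by silhouette.

```bash
cat > h.py <<'E'
from cell import env
import cv2,numpy as np
from scipy.optimize import minimize
np.set_printoptions(precision=4,suppress=True)
def proj(cal,P):
    T=np.linalg.inv(cal["extrinsics"]); p=np.atleast_2d(P)@T[:3,:3].T+T[:3,3]
    return np.c_[cal["fx"]*p[:,0]/p[:,2]+cal["cx"],cal["fy"]*p[:,1]/p[:,2]+cal["cy"]]
def ray(cal,uv,z):
    E=cal["extrinsics"]; d=E[:3,:3]@[(uv[0]-cal["cx"])/cal["fx"],(uv[1]-cal["cy"])/cal["fy"],1]
    return E[:3,3]+d*(z-E[2,3])/d[2]
def corners(p,dims,z0):
    c,s=np.cos(p[2]),np.sin(p[2]); L=[]
    for z in (z0,z0+dims[2]):
        for a,b in ((1,1),(1,-1),(-1,-1),(-1,1)):
            x,y=a*dims[0]/2,b*dims[1]/2; L.append([p[0]+c*x-s*y,p[1]+s*x+c*y,z])
    return np.array(L)
def sil(cal,P,sc=4):
    m=np.zeros((400*sc,640*sc),np.uint8); h=cv2.convexHull(((proj(cal,P)+.5)*sc).astype(np.float32)).astype(np.int32)
    cv2.fillConvexPoly(m,h,1); return m>0
def fit(obs,p0,dims,z0,fitz=False):
    M=[(c,cv2.resize(m.astype(np.uint8),None,fx=4,fy=4,interpolation=0)>0) for c,m in obs]
    def cost(p):
        t=0
        for c,m in M:
            s=sil(c,corners(p,dims,z0+(p[3]*.1 if fitz else 0))); t+=1-(s&m).sum()/(s|m).sum()
        return t/len(M)
    best=None
    for dy in (-.5,0,.5):
        q=np.array(list(p0[:2])+[p0[2]+dy]+([0] if fitz else []))
        S=[q]+[q+d*e for d,e in zip((.02,.02,.3,.2),np.eye(len(q)))]
        r=minimize(cost,q,method="Nelder-Mead",options=dict(initial_simplex=S,xatol=1e-4,fatol=1e-5,maxiter=250))
        if best is None or r.fun<best.fun: best=r
    return best.x,best.fun
E
python3 - <<'E'
from h import *
obs={}
for n in ("scene","side"):
    env.read_camera(n); L=[]
    for q in ("stock_box","lid","empties_tray","can_a","can_a_mouth","can_b_center","marker","blank_box"):
        for d in env.regions_of(n,q): L.append((q,d["confidence"],np.array(d["rect"]),d["region"]))
    obs[n]=(env.get_calibration(n),L)
want={"box":([326,177,410,254],[303,176,366,231],(.146,.130,.075),0),"lid":([233,295,335,388],[282,289,375,358],(.152,.136,.003),.005),
"tray":([290,229,369,297],[284,231,358,273],(.19,.112,.012),0),"red":([361,137,403,185],[309,143,338,178],(.066,.082,.1),0),"blue":([407,151,450,204],[352,145,377,186],(.066,.082,.1),0),"marker":([389,227,418,262],[372,201,381,231],(.129,.013,.013),0)}
for k,(a,b,dims,z0) in want.items():
    o=[];names=[]
    for n,r in (("scene",a),("side",b)):
        c,L=obs[n]
        g=[l for l in L if abs(l[2]-r).max()<9]
        if g:
            l=max(g,key=lambda l:l[1]); o.append((c,l[3])); names.append((n,l[0],round(l[1],2)))
    r=a; p=ray(obs["scene"][0],[(r[0]+r[2])/2,(r[1]+r[3])/2],dims[2]/2)
    for y0 in (0,):
        x,f=fit(o,[p[0],p[1],y0],dims,z0); print(k,names,"xy",x[:2],"yaw",np.degrees(x[2]),"cost",round(f,3))
        for j in range(len(o)):
            x,f=fit([o[j]],[p[0],p[1],y0],dims,z0); print("   ",names[j][0],x[:2],np.degrees(x[2]),round(f,3))
print(env.get_calibration("wrist"))
E
```

```text
box [('scene', 'stock_box', 0.59), ('side', 'stock_box', 0.78)] xy [ 0.4769 -0.1398] yaw -0.34991944673184255 cost 0.057
    scene [ 0.4764 -0.1394] -0.8559028885014368 0.018
    side [ 0.4765 -0.14  ] 1.3684446494798368 0.092
lid [('scene', 'lid', 0.73), ('side', 'lid', 0.76)] xy [0.4119 0.2159] yaw -6.892661899895167 cost 0.027
    scene [0.4112 0.2158] -7.153505971776268 0.022
    side [0.4123 0.2156] -7.055647174378924 0.03
tray [('scene', 'empties_tray', 0.6), ('side', 'empties_tray', 0.57)] xy [0.4889 0.021 ] yaw -1.7513836501790245 cost 0.323
    scene [0.4898 0.0208] -0.9383493601589 0.225
    side [0.4868 0.0216] -2.042301393413626 0.418
red [('scene', 'can_b_center', 0.96), ('side', 'can_a', 0.73)] xy [ 0.558  -0.3169] yaw -1.5056365666871943 cost 0.131
    scene [ 0.5565 -0.3144] -2.098729157791611 0.081
    side [ 0.5581 -0.3149] -1.7896519452851496 0.17
blue [('scene', 'can_a_mouth', 0.74), ('side', 'can_a_mouth', 0.83)] xy [ 0.431  -0.3268] yaw 13.778796495832236 cost 0.11
    scene [ 0.4305 -0.3263] 14.704798738204916 0.07
    side [ 0.4318 -0.3299] 13.47758139942405 0.14
marker [('scene', 'marker', 0.52)] xy [ 0.3658 -0.149 ] yaw 93.98081049380153 cost 0.143
    scene [ 0.3658 -0.149 ] 93.98081049380153 0.143
{'fx': 312.8997926203396, 'fy': 312.8997926203396, 'cx': 321.39833536157914, 'cy': 196.0495290576332, 'extrinsics': array([[ 0.4438, -0.868 , -0.223 ,  0.3497],
       [-0.8961, -0.4298, -0.1106, -0.5518],
       [ 0.0002,  0.2489, -0.9685,  0.3847],
       [ 0.    ,  0.    ,  0.    ,  1.    ]])}
```

Request:
send_rows(
  plan=[
    [87,40,-13,-40,0,0,0],
    [87,40,-13,-40,0,0,0],
    [87,40,-13,-40,0,0,0],
    [87,40,-13,-40,0,0,0],
    [87,0,0,0,0.125,0.062,0],
    [87,0,0,0,0.125,0.062,0],
    [87,0,0,0,0.125,0.062,0],
    [87,0,0,0,0.125,0.062,0],
    [87,0,0,0,0,0,0],
  ],
)

```text
time_s: 2.7
tool_pos: [0.3935, -0.4752, 0.3043]
tool_rot: [-153.9, -12.1, 23.5]
force: [-0.5, 0.6, 0.1]
grip_width: 0.0872
```

```bash
cat >> h.py <<'E'
import json
from scipy.spatial.transform import Rotation as Ro
def log():
    o=env.get_obs(); d=[list(o["qpos"]),list(o["tool_pos"]),list(o["tool_rot"])]
    open("log.jsonl","a").write(json.dumps(d)+"\n"); print(round(o["time_s"],2),"q",o["qpos"],"p",o["tool_pos"],"r",o["tool_rot"],"F",o["force"],"w",o["grip_width"]); return o
E
echo '[[64.40937046, 18.4394355,-4.01602836, 83.17469142,  1.2950557,78.53756419, -3.25963695],[0.28868453, -0.58169884,  0.1817592],[-179.893552,0.00546,26.4012253]]' >log.jsonl
python3 -c "
from h import *
log()
c=env.get_calibration('scene')
for uv in ([439,144],[407,114],[480,160],[420,140]): print(uv,ray(c,uv,0)[:2])"
```

```text
2.7 q [ 67.9587  35.8654 -20.3215  51.6836  -7.1999 116.125  -16.6831] p [ 0.3935 -0.4752  0.3043] r [-153.9381  -12.1082   23.4802] F [-0.4502  0.5866  0.0831] w 0.08722300254894434
[439, 144] [ 0.5108 -0.5466]
[407, 114] [ 0.6702 -0.6231]
[480, 160] [ 0.3837 -0.5532]
[420, 140] [ 0.564  -0.5284]
```

```bash
cat >> h.py <<'E'
def Rz(a): return Ro.from_euler('z',a,degrees=True).as_matrix()
def Ry(a): return Ro.from_euler('y',a,degrees=True).as_matrix()
def fk(q,S,P):
    d1,a1,L1,a2,L2,a3,L3=P; s1,s3,s5,s7,o1,o7=S
    R=Rz(s1*q[0]+o1); p=np.array([0,0,d1])
    R=R@Ry(q[1])@Rz(s3*q[2]); p=p+R@[a1,0,L1]
    R=R@Ry(q[3]); p=p+R@[a2,0,L2]
    R=R@Rz(s5*q[4])@Ry(q[5]); p=p+R@[a3,0,L3]
    return p,R@Rz(s7*q[6]+o7)
E
python3 - <<'E'
from h import *
import itertools
from scipy.optimize import least_squares
D=[json.loads(l) for l in open("log.jsonl")]
res=[]
for s in itertools.product((1,-1),repeat=4):
  for o1 in (0,):
    for o7 in (0,90,180,-90):
        S=s+(o1,o7); e=0
        for q,p,r in D:
            R=fk(q,S,[0]*7)[1]; e+=Ro.from_matrix(R.T@Ro.from_euler('xyz',r,degrees=True).as_matrix()).magnitude()
        res.append((np.degrees(e),S))
res.sort(key=lambda t:t[0]); print(res[:4])
S=res[0][1]
f=lambda P: np.concatenate([fk(q,S,P)[0]-p for q,p,r in D])
r=least_squares(lambda P:np.r_[f(P),1e-3*(P-[.35,0,.4,0,.4,0,.3])],[.35,0,.4,0,.4,0,.3]); print(r.x,f(r.x))
E
```

```text
[(np.float64(4.09259408956469e-07), (-1, -1, -1, -1, 0, 90)), (np.float64(14.00917993203013), (-1, 1, -1, 1, 0, 90)), (np.float64(16.989949151707833), (-1, -1, 1, -1, 0, 90)), (np.float64(26.005473126124034), (-1, 1, 1, 1, 0, 90))]
[-0.2343 -0.1995  1.5078 -0.1127  0.4398  0.0895  1.0997] [ 0.0001  0.      0.     -0.     -0.     -0.    ]
```

```bash
cat >> h.py <<'E'
def pose(o=None):
    o=o or env.get_obs(); return np.array(o["tool_pos"]),Ro.from_euler('xyz',o["tool_rot"],degrees=True).as_matrix()
def Rtool(zdir,ydir):
    z=np.array(zdir,float); z/=np.linalg.norm(z); y=np.array(ydir,float); y-=z*(y@z); y/=np.linalg.norm(y); return np.c_[np.cross(y,z),y,z]
def plan(p0,R0,p1,R1,w,n=None,vt=.045,vr=.13):
    w_=Ro.from_matrix(R0.T@R1).as_rotvec(); d=np.array(p1)-p0
    n=n or int(max(1,np.ceil(np.linalg.norm(d)/vt),np.ceil(np.linalg.norm(w_)/vr)))
    st=np.round(w_/n,3); Rk=R0; p=np.array(p0); rows=[]
    for k in range(n):
        t=p0+d*(k+1)/n; s=np.round(Rk.T@(t-p)*1000,0); p=p+Rk@s/1000; Rk=Rk@Ro.from_rotvec(st).as_matrix()
        rows.append([w]+[int(v) for v in s]+[float(v) for v in st])
    return rows,p,Rk
def show(rows): print(len(rows),json.dumps(rows))
E
python3 - <<'E'
from h import *
p,R=pose()
show(plan(p,R,[.45,-.15,.35],Rtool([0,-.5,-.866],[1,0,0]),87)[0])
show(plan(p,R,[.45,-.15,.35],Rtool([0,-.5,-.866],[-1,0,0]),87)[0])
E
```

```text
12 [[87, 16, -21, 10, -0.047, -0.076, -0.084], [87, 17, -20, 7, -0.047, -0.076, -0.084], [87, 20, -18, 5, -0.047, -0.076, -0.084], [87, 22, -17, 3, -0.047, -0.076, -0.084], [87, 24, -15, 0, -0.047, -0.076, -0.084], [87, 24, -13, -3, -0.047, -0.076, -0.084], [87, 25, -11, -5, -0.047, -0.076, -0.084], [87, 26, -9, -7, -0.047, -0.076, -0.084], [87, 25, -6, -9, -0.047, -0.076, -0.084], [87, 25, -3, -12, -0.047, -0.076, -0.084], [87, 24, -1, -13, -0.047, -0.076, -0.084], [87, 23, 2, -16, -0.047, -0.076, -0.084]]
17 [[87, 11, -15, 7, -0.06, 0.038, 0.107], [87, 9, -16, 6, -0.06, 0.038, 0.107], [87, 7, -17, 6, -0.06, 0.038, 0.107], [87, 5, -19, 4, -0.06, 0.038, 0.107], [87, 3, -19, 4, -0.06, 0.038, 0.107], [87, 1, -19, 3, -0.06, 0.038, 0.107], [87, -2, -20, 1, -0.06, 0.038, 0.107], [87, -4, -19, 0, -0.06, 0.038, 0.107], [87, -5, -19, -1, -0.06, 0.038, 0.107], [87, -8, -18, -3, -0.06, 0.038, 0.107], [87, -9, -16, -3, -0.06, 0.038, 0.107], [87, -11, -16, -6, -0.06, 0.038, 0.107], [87, -12, -14, -6, -0.06, 0.038, 0.107], [87, -14, -12, -8, -0.06, 0.038, 0.107], [87, -14, -10, -9, -0.06, 0.038, 0.107], [87, -14, -8, -10, -0.06, 0.038, 0.107], [87, -16, -6, -11, -0.06, 0.038, 0.107]]
```

Request:
send_rows(
  plan=[
    [87,16,-21,10,-0.047,-0.076,-0.084],
    [87,17,-20,7,-0.047,-0.076,-0.084],
    [87,20,-18,5,-0.047,-0.076,-0.084],
    [87,22,-17,3,-0.047,-0.076,-0.084],
    [87,24,-15,0,-0.047,-0.076,-0.084],
    [87,24,-13,-3,-0.047,-0.076,-0.084],
  ],
)

```text
time_s: 3.3
tool_pos: [0.423, -0.3096, 0.3331]
tool_rot: [-173.6, 5.8, 58.8]
force: [-0.1, 0.3, 0.4]
grip_width: 0.0869
```

```bash
python3 -c "
from h import *
log()"
```

```text
3.3 q [ 54.6835   8.3934 -29.3116  79.837    9.3481  99.7169  -5.1601] p [ 0.423  -0.3096  0.3331] r [-173.6166    5.8352   58.7542] F [-0.0953  0.2549  0.4348] w 0.08688060101315583
```

Request:
send_rows(
  plan=[
    [87,25,-11,-5,-0.047,-0.076,-0.084],
    [87,26,-9,-7,-0.047,-0.076,-0.084],
    [87,25,-6,-9,-0.047,-0.076,-0.084],
    [87,25,-3,-12,-0.047,-0.076,-0.084],
    [87,24,-1,-13,-0.047,-0.076,-0.084],
    [87,23,2,-16,-0.047,-0.076,-0.084],
  ],
)

```text
time_s: 3.9
tool_pos: [0.4495, -0.1466, 0.3544]
tool_rot: [180.0, 30.8, 90.3]
force: [0.9, 0.5, -0.3]
grip_width: 0.0871
```

```bash
cat > ident.py <<'E'
from h import *
from scipy.optimize import least_squares
log()
S=(-1,-1,-1,-1,0,90)
D=[json.loads(l) for l in open("log.jsonl")]
f=lambda P: np.concatenate([fk(q,S,P)[0]-p for q,p,r in D])
r=least_squares(lambda P:np.r_[f(P),1e-5*(P-[.35,0,.4,0,.4,0,.3])],[.35,0,.4,0,.4,0,.3]); print(r.x,abs(f(r.x)).max(), np.linalg.svd(r.jac)[1])
json.dump(list(r.x),open("kin.json","w"))
E
python3 ident.py
```

```text
3.9 q [ 40.1378  -8.6993 -45.0086  97.0891  24.5999  91.316   -3.9978] p [ 0.4495 -0.1466  0.3544] r [179.9928  30.8194  90.3299] F [ 0.8702  0.544  -0.3231] w 0.0871123256407504
[ 0.1824 -0.0138  0.5104 -0.0639  0.5193  0.0047  0.4511] 0.028605646698106002 [3.9365 3.4307 0.5508 0.4158 0.3836 0.2511 0.2178]
```

Run:
```python
from h import *
p,R=pose()
r,p1,R1=plan(p,R,[.45,-.10,.33],Rtool([0,-.9,-.43],[1,0,0]),87); show(r)
r,p2,R2=plan(p1,R1,[.45,-.10,.33],Rtool([0,-.9,-.43],[1,0,.9]),87); show(r)
```

```text
5 [[87, 11, 0, -1, 0.001, -0.117, 0.001], [87, 10, 0, -1, 0.001, -0.117, 0.001], [87, 10, 0, -3, 0.001, -0.117, 0.001], [87, 10, 1, -5, 0.001, -0.117, 0.001], [87, 9, 0, -5, 0.001, -0.117, 0.001]]
6 [[87, 0, 0, 0, -0.0, -0.0, 0.114], [87, 0, 0, 0, -0.0, -0.0, 0.114], [87, 0, 0, 0, -0.0, -0.0, 0.114], [87, 0, 0, 0, -0.0, -0.0, 0.114], [87, 0, 0, 0, -0.0, -0.0, 0.114], [87, 0, 0, 0, -0.0, -0.0, 0.114]]
```

Request:
send_rows(
  plan=[
    [87,11,0,-1,0.001,-0.117,0.001],
    [87,10,0,-1,0.001,-0.117,0.001],
    [87,10,0,-3,0.001,-0.117,0.001],
    [87,10,1,-5,0.001,-0.117,0.001],
    [87,9,0,-5,0.001,-0.117,0.001],
    [87,0,0,0,0,0,0],
  ],
)

```text
time_s: 4.5
tool_pos: [0.4504, -0.0989, 0.3224]
tool_rot: [-177.8, 64.1, 92.1]
force: [0.6, -0.1, -0.3]
grip_width: 0.0873
```

```bash
python3 -c "
from h import *
log()"
```

```text
4.5 q [ 21.9318  16.0923 -62.5299 105.5841  59.238  115.5662 -43.5627] p [ 0.4504 -0.0989  0.3224] r [-177.7971   64.0502   92.0849] F [ 0.6104 -0.0547 -0.3434] w 0.08730827612557819
```

Request:
send_rows(
  plan=[
    [87,0,0,0,0,0,0.114],
    [87,0,0,0,0,0,0.114],
    [87,0,0,0,0,0,0.114],
    [87,0,0,0,0,0,0.114],
    [87,0,0,0,0,0,0.114],
    [87,0,0,0,0,0,0],
  ],
)

```text
time_s: 5.1
tool_pos: [0.4502, -0.1024, 0.3307]
tool_rot: [131.9, 49.2, 33.7]
force: [-0.1, -0.4, -0.0]
grip_width: 0.0869
```

```bash
cat > ident.py <<'E'
from h import *
from scipy.optimize import least_squares
import sys
if len(sys.argv)<2: log()
S=(-1,-1,-1,-1,0,90)
D=[json.loads(l) for l in open("log.jsonl")]
def A(q):  # linear: p = A x , 
    R1=Rz(-q[0]);R2=R1@Ry(q[1]);R3=R2@Rz(-q[2]);R4=R3@Ry(q[3]);R5=R4@Rz(-q[4]);R6=R5@Ry(q[5])
    return np.hstack([np.eye(3)[:,2:],R1[:,:2],R3,R4,R6])   # d1 | shoulder xy | L1 xyz | L2 xyz| tool xyz
M=np.vstack([A(q) for q,p,r in D]); b=np.concatenate([p for q,p,r in D])
x0=np.array([.3,0,0,0,0,.4,0,0,.4,0,0,.3]); w=np.array([1,.1,.1,.1,.1,1,.1,.1,1,.1,.1,1])
lam=1e-3
x=x0+np.linalg.lstsq(np.vstack([M,lam*np.diag(1/w)]),np.r_[b-M@x0,np.zeros(12)],rcond=None)[0]
print(x,abs(M@x-b).max(),np.linalg.svd(M)[1]); json.dump(list(x),open("kin.json","w"))
E
python3 ident.py
```

```text
5.1 q [ 20.0087  13.9811 -59.1946 105.2706  58.3904 114.4625 -75.463 ] p [ 0.4502 -0.1024  0.3307] r [131.9208  49.1882  33.6898] F [-0.0517 -0.4494 -0.0178] w 0.08688006697914843
[ 0.2495 -0.     -0.0156 -0.     -0.0053  0.4678  0.     -0.0053  0.5131
 -0.     -0.0004  0.4084] 1.3258588110187652e-06 [4.8008 4.7197 4.7059 1.3637 1.2255 0.8014 0.4558 0.4116 0.3286 0.1916
 0.0733 0.    ]
```

```bash
cat >> h.py <<'E'
try: K=json.load(open("kin.json"))
except: K=None
LO=np.array([-163.93,-17.29,-79.2,3.27,-89.18,5.43,-154.24]);HI=np.array([163.93,119.83,71.16,140.29,269.18,117.66,154.24])
def FK(q):
    R1=Rz(-q[0]);R2=R1@Ry(q[1]);R3=R2@Rz(-q[2]);R4=R3@Ry(q[3]);R5=R4@Rz(-q[4]);R6=R5@Ry(q[5])
    p=np.array([0,0,K[0]])+R1@[K[1],K[2],0]+R3@K[3:6]+R4@K[6:9]+R6@K[9:12]
    el=np.array([0,0,K[0]])+R3@K[3:6]; wr=el+R4@K[6:9]
    return p,R6@Rz(-q[6]+90),el,wr
from scipy.optimize import least_squares
def IK(p,R,tries=30,seed=0,q0=None,m=3):
    rng=np.random.default_rng(seed); best=[]
    lo,hi=LO+m,HI-m
    def f(q):
        a,B,_,_=FK(q); return np.r_[(a-p)*10,Ro.from_matrix(R.T@B).as_rotvec()*3]
    for k in range(tries):
        s=np.clip(q0,lo+.1,hi-.1) if (q0 is not None and k==0) else rng.uniform(lo,hi)
        if k and abs(s[0]+np.degrees(np.arctan2(p[1],p[0])))>90: s[0]=-np.degrees(np.arctan2(p[1],p[0]))+rng.uniform(-50,50)
        r=least_squares(f,s,bounds=(lo,hi),x_scale=30,max_nfev=60)
        if r.cost<1e-5: best.append(r.x)
    return best
def tdir(az,tilt):
    a,t=np.radians([az,tilt]); return np.array([np.cos(a)*np.cos(t),np.sin(a)*np.cos(t),-np.sin(t)])
def jaw(az): a=np.radians(az); return np.array([-np.sin(a),np.cos(a),0])
E
cat > feas.py <<'E'
from h import *
for name,g in (("blue",[.431,-.327,.078]),("red",[.558,-.317,.078]),("trayL",[.442,.021,.081]),("trayR",[.536,.021,.081]),("weigh",[.47,-.14,.22])):
    for tilt in ((30,45) if name!="weigh" else (0,20,35)):
        s=""
        for az in range(-120,135,15):
            n=0
            for sg in (1,-1):
                R=Rtool(tdir(az,tilt),sg*jaw(az)); n+=(len(IK(np.array(g)+.0187*R[:,2],R,8))>0)
            s+=f"{az}:{n} "
        print(name,tilt,s)
E
time python3 feas.py
```

```text
Still running in the background as job /tmp/bash_jobs.1000/7daeeb31b2c0 (pid 792). You'll get a notice when it ends.
```

```bash
kill -- -$(cat /tmp/bash_jobs.1000/7daeeb31b2c0/pid)
cat >> h.py <<'E'
def AIK(p,R,n=120,m=2):
    """approximate (ignores 26 mm lateral offset): all in-range solutions over the swivel"""
    S=np.array([0,0,K[0]]); W=np.array(p)-R[:,2]*K[11]; L1,L2=K[5],K[8]; v=W-S; D=np.linalg.norm(v)
    if D>L1+L2-.005: return []
    q4=np.degrees(np.arccos((D*D-L1*L1-L2*L2)/(2*L1*L2)))
    if not LO[3]<q4<HI[3]: return []
    u=v/D; a=(L1*L1-L2*L2+D*D)/(2*D); h=np.sqrt(max(0,L1*L1-a*a)); e1=np.array([0,0,1])-u*u[2]; e1/=np.linalg.norm(e1); e2=np.cross(u,e1)
    out=[]
    for t in np.linspace(0,2*np.pi,n,endpoint=False):
        E=a*u+h*(np.cos(t)*e1+np.sin(t)*e2); ez=E/L1; fz=(v-E)/L2
        yax=np.cross(ez,fz); yax/=np.linalg.norm(yax); R3=np.c_[np.cross(yax,ez),yax,ez]; R4=R3@Ry(q4)
        th=np.degrees(np.arccos(ez[2])); az=np.degrees(np.arctan2(ez[1],ez[0]))
        for s in (1,-1):
            q2=s*th; q1=-(az if s>0 else az+180); q1=(q1+180)%360-180
            if not(LO[1]+m<q2<HI[1]-m and LO[0]+m<q1<HI[0]-m): continue
            M=(Rz(-q1)@Ry(q2)).T@R3; q3=-np.degrees(np.arctan2(M[1,0],M[0,0]))
            if not LO[2]+m<q3<HI[2]-m: continue
            N=R4.T@R; q6=np.degrees(np.arccos(np.clip(N[2,2],-1,1)))
            if not LO[5]+m<q6<HI[5]-m: continue
            q5=-np.degrees(np.arctan2(N[1,2],N[0,2])); q5=q5 if q5>LO[4] else q5+360
            M=(Rz(-q5)@Ry(q6)).T@N; q7=90-np.degrees(np.arctan2(M[1,0],M[0,0])); q7=(q7+180)%360-180
            if not(LO[4]+m<q5<HI[4]-m and abs(q7)<154-m): continue
            out.append(np.array([q1,q2,q3,q4,q5,q6,q7]))
    return out
E
cat > feas.py <<'E'
from h import *
for name,g in (("blue",[.431,-.327,.078]),("red",[.558,-.317,.078]),("trayL",[.442,.021,.081]),("trayR",[.536,.021,.081]),("weigh",[.47,-.14,.22])):
    for tilt in ((30,45) if name!="weigh" else (0,20,35)):
        s=""
        for az in range(-120,135,15):
            n=[]
            for sg in (1,-1):
                R=Rtool(tdir(az,tilt),sg*jaw(az)); n.append(len(AIK(np.array(g)+.0187*R[:,2],R)))
            s+=f"{az}:{n[0]}/{n[1]} "
        print(name,tilt,s,flush=True)
E
time timeout 100 python3 feas.py
```

```text
blue 30 -120:33/28 -105:33/30 -90:29/29 -75:19/19 -60:0/0 -45:0/0 -30:0/0 -15:0/0 0:14/14 15:22/26 30:28/35 45:28/37 60:27/36 75:27/34 90:25/30 105:17/17 120:0/0 
blue 45 -120:31/24 -105:25/19 -90:16/11 -75:1/0 -60:0/0 -45:0/0 -30:0/0 -15:0/0 0:0/1 15:8/15 30:15/25 45:20/31 60:26/36 75:30/37 90:32/36 105:36/36 120:34/34 
red 30 -120:35/26 -105:36/28 -90:37/31 -75:32/31 -60:25/25 -45:0/0 -30:0/0 -15:0/0 0:21/21 15:22/28 30:24/34 45:25/37 60:26/38 75:24/35 90:21/28 105:0/0 120:0/0 
red 45 -120:37/26 -105:35/23 -90:30/17 -75:23/10 -60:15/0 -45:6/0 -30:0/0 -15:0/6 0:0/14 15:5/23 30:14/30 45:19/35 60:24/39 75:27/40 90:28/37 105:31/33 120:14/14 
trayL 30 -120:30/29 -105:31/29 -90:30/28 -75:30/29 -60:27/27 -45:0/0 -30:0/0 -15:0/0 0:0/0 15:0/0 30:0/0 45:0/0 60:23/23 75:27/31 90:29/35 105:28/34 120:29/34 
trayL 45 -120:32/32 -105:32/30 -90:27/26 -75:20/19 -60:9/9 -45:10/7 -30:0/0 -15:0/0 0:0/0 15:0/0 30:0/0 45:0/0 60:2/2 75:14/17 90:20/25 105:25/31 120:30/34 
trayR 30 -120:28/26 -105:31/27 -90:32/27 -75:32/28 -60:32/30 -45:25/25 -30:0/0 -15:0/0 0:0/0 15:0/0 30:0/0 45:17/17 60:24/29 75:29/37 90:28/36 105:27/36 120:26/32 
trayR 45 -120:34/31 -105:34/29 -90:34/27 -75:29/23 -60:22/16 -45:9/6 -30:9/0 -15:0/0 0:0/0 15:0/0 30:0/9 45:1/4 60:10/18 75:17/27 90:22/32 105:27/36 120:31/38 
weigh 0 -120:17/13 -105:22/19 -90:23/23 -75:23/23 -60:22/22 -45:0/0 -30:0/0 -15:0/0 0:0/0 15:0/0 30:25/25 45:28/29 60:24/28 75:18/25 90:12/20 105:1/10 120:0/0 
weigh 20 -120:21/17 -105:21/19 -90:21/21 -75:16/16 -60:8/8 -45:0/0 -30:0/0 -15:0/0 0:0/0 15:0/0 30:1/1 45:18/18 60:22/25 75:19/25 90:16/23 105:10/17 120:0/0 
weigh 35 -120:22/19 -105:22/19 -90:15/14 -75:4/4 -60:7/0 -45:0/0 -30:0/0 -15:0/0 0:0/0 15:0/0 30:2/9 45:2/2 60:13/18 75:19/25 90:19/25 105:18/23 120:14/16 
real	0m13.401s
user	0m13.600s
sys	0m0.238s
```

```bash
cat > f2.py <<'E'
from h import *
def rolled(az,tilt,phi,sg=-1):
    R=Rtool(tdir(az,tilt),sg*jaw(az)); return R@Rz(phi)
T={"blue":([.434,-.339,.078],rolled(103.8,35,0)),"red":([.558,-.329,.078],rolled(88.5,35,0)),
"weigh":([.47,-.15,.22],rolled(90,35,0)),"pour+":([.45,-.15,.2],rolled(90,0,123)),"pour-":([.5,-.15,.2],rolled(90,0,-123)),
"pour+15":([.45,-.15,.2],rolled(75,0,123)),"pour-15":([.5,-.15,.2],rolled(75,0,-123)),
"trayL":([.442,.012,.081],rolled(90,35,0)),"trayR":([.536,.012,.081],rolled(90,35,0))}
if __name__=="__main__":
  for k,(g,R) in T.items():
    s=AIK(np.array(g)+.0187*R[:,2],R); print(k,len(s)); 
    for q in s[::max(1,len(s)//4)]: print("   ",np.round(q))
E
python3 f2.py
```

```text
blue 28
    [ 52.  52.   0.  65. -22. 114.  66.]
    [ 66.  55. -26.  65.  -8. 111.  55.]
    [ 77.  62. -49.  65.   6. 111.  44.]
    [ 84.  72. -69.  65.  20. 113.  32.]
red 32
    [ 50.  55.   0.  60. -35. 108.  50.]
    [ 64.  58. -29.  60. -17. 103.  40.]
    [ 75.  66. -54.  60.   2. 102.  28.]
    [ 80.  78. -76.  60.  21. 104.  17.]
weigh 25
    [ 45.  26.   0.  90. -37. 105.  49.]
    [ 72.  30. -36.  90. -26.  99.  38.]
    [ 87.  40. -61.  90. -14.  95.  27.]
    [ 14.  31.  41.  90. -49. 115.  60.]
    [ 40.  26.   7.  90. -39. 107.  50.]
pour+ 21
    [ 65.  49. -20.  88. -42. 115. -73.]
    [ 77.  54. -38.  88. -34. 109. -81.]
    [ 86.  62. -53.  88. -25. 104. -90.]
    [  92.   72.  -66.   88.  -16.  101. -100.]
    [  95.   82.  -77.   88.   -7.   99. -110.]
pour- 9
    [ 83.  67. -57.  83. -24. 103. 150.]
    [ 85.  71. -62.  83. -20. 101. 147.]
    [ 87.  75. -67.  83. -16. 100. 143.]
    [ 88.  79. -72.  83. -12.  99. 139.]
    [ 89.  83. -76.  83.  -7.  99. 136.]
pour+15 25
    [ 56.  42.   0. 100. -55. 115. -64.]
    [ 77.  45. -26. 100. -46. 104. -73.]
    [ 92.  53. -47. 100. -35.  96. -83.]
    [102.  65. -63. 100. -24.  89. -94.]
    [ 107.   79.  -75.  100.  -11.   86. -107.]
pour-15 8
    [ 96.  66. -62.  95. -25.  88. 151.]
    [ 98.  70. -67.  95. -21.  86. 147.]
    [100.  75. -71.  95. -16.  85. 143.]
    [101.  79. -75.  95. -12.  84. 139.]
trayL 33
    [ 35.  24.  -0. 113. -43.  84.  56.]
    [ 76.  33. -49. 113. -25.  74.  39.]
    [ 91.  51. -72. 113.  -4.  69.  20.]
    [ -9.  35.  53. 113. -58. 101.  69.]
    [ 28.  24.   7. 113. -44.  86.  57.]
trayR 36
    [ 30.  31.   0. 102. -46.  85.  50.]
    [ 65.  40. -45. 102. -24.  74.  33.]
    [ 80.  58. -71. 102.   1.  70.  13.]
    [ -5.  40.  45. 102. -63. 101.  62.]
```

Run:
```python
from h import *
p,R=pose()
RA=Rtool([0,0,-1],[1,0,0])
r,p1,R1=plan(p,R,[.46,-.40,.26],RA,87); show(r)
RB=Rtool(tdir(103.8,35),-jaw(103.8)); g=np.array([.434,-.339,.078])
r,p2,R2=plan(p1,R1,g+RB[:,2]*(.0187-.13)+[0,0,.03],RB,87); show(r)
```

```text
10 [[87, -5, 5, 30, 0.031, 0.109, -0.052], [87, -8, 5, 29, 0.031, 0.109, -0.052], [87, -12, 5, 28, 0.031, 0.109, -0.052], [87, -15, 6, 26, 0.031, 0.109, -0.052], [87, -18, 6, 24, 0.031, 0.109, -0.052], [87, -21, 5, 22, 0.031, 0.109, -0.052], [87, -23, 5, 19, 0.031, 0.109, -0.052], [87, -25, 4, 16, 0.031, 0.109, -0.052], [87, -28, 3, 14, 0.031, 0.109, -0.052], [87, -28, 2, 10, 0.031, 0.109, -0.052]]
8 [[87, -3, -1, 11, 0.014, 0.119, -0.027], [87, -5, 0, 11, 0.014, 0.119, -0.027], [87, -6, -1, 9, 0.014, 0.119, -0.027], [87, -7, 0, 10, 0.014, 0.119, -0.027], [87, -8, -1, 8, 0.014, 0.119, -0.027], [87, -9, -1, 7, 0.014, 0.119, -0.027], [87, -10, -1, 6, 0.014, 0.119, -0.027], [87, -11, -1, 5, 0.014, 0.119, -0.027]]
```

Request:
send_rows(
  plan=[
    [87,-5,5,30,0.031,0.109,-0.052],
    [87,-8,5,29,0.031,0.109,-0.052],
    [87,-12,5,28,0.031,0.109,-0.052],
    [87,-15,6,26,0.031,0.109,-0.052],
    [87,-18,6,24,0.031,0.109,-0.052],
    [87,-21,5,22,0.031,0.109,-0.052],
    [87,-23,5,19,0.031,0.109,-0.052],
    [87,-25,4,16,0.031,0.109,-0.052],
    [87,-28,3,14,0.031,0.109,-0.052],
    [87,-28,2,10,0.031,0.109,-0.052],
    [87,0,0,0,0,0,0],
  ],
)

```text
time_s: 6.2
tool_pos: [0.4538, -0.4059, 0.2553]
tool_rot: [-179.6, 0.5, 89.3]
force: [-0.6, -0.6, -2.0]
grip_width: 0.0871
```

Run:
```python
from h import *
log()
env.read_camera("wrist"); c=env.get_calibration("wrist"); im=env.read_camera("wrist"); cv2.imwrite("pics/w1.png",im[:,:,::-1])
print(c["extrinsics"])
for q in ("can_a","can_b","can_a_mouth","cyl_a1_center","blank_box","stock_box"):
    print(q,[(round(d["confidence"],2),[int(v) for v in d["rect"]]) for d in env.regions_of("wrist",q)[:3]])
```

```text
6.2 q [ 53.7474  12.8542 -17.9128  82.3634   4.6012  85.4068  35.2133] p [ 0.4538 -0.4059  0.2553] r [-179.6096    0.5357   89.3289] F [-0.623  -0.5534 -2.0269] w 0.08713772938656414
[[ 1.     -0.0077 -0.0061  0.457 ]
 [-0.009  -0.9658 -0.2591 -0.3314]
 [-0.0039  0.2592 -0.9658  0.4587]
 [ 0.      0.      0.      1.    ]]
can_a [(0.85, [368, 55, 451, 136]), (0.63, [262, 63, 337, 153])]
can_b [(0.85, [368, 55, 451, 136]), (0.63, [262, 63, 337, 153])]
can_a_mouth [(0.68, [263, 64, 338, 155]), (0.58, [388, 100, 416, 130])]
cyl_a1_center [(0.48, [367, 53, 455, 137])]
blank_box [(0.32, [263, 61, 338, 155]), (0.28, [281, 0, 403, 14])]
stock_box [(0.93, [282, 0, 400, 15])]
```

View pics/w1.png

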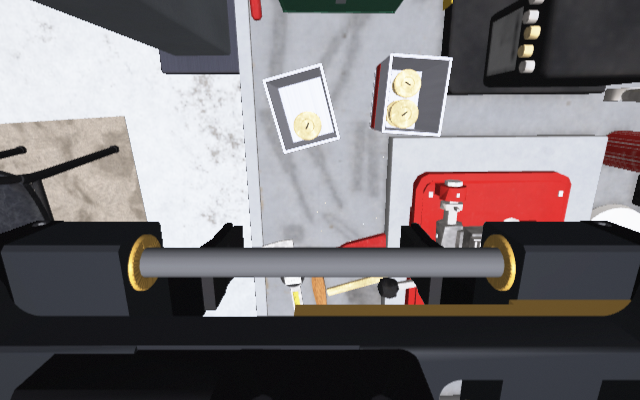

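Run:
```python
from h import *
cs=env.get_calibration("scene"); cw=env.get_calibration("wrist")
def tri(a,b):
    M=[];v=[]
    for c,uv in ((cs,a),(cw,b)):
        E=c["extrinsics"]; d=E[:3,:3]@[(uv[0]-c["cx"])/c["fx"],(uv[1]-c["cy"])/c["fy"],1]; d/=np.linalg.norm(d)
        P=np.eye(3)-np.outer(d,d); M.append(P); v.append(P@E[:3,3])
    M=np.vstack(M);v=np.concatenate(v); x,r,_,_=np.linalg.lstsq(M,v,rcond=None); return x,np.sqrt(r)
f=lambda u,v:(200+u/1.4,100+v/1.4)
print("vise end",tri(f(265,42),(452,185))); print("knob",tri(f(347,3),(388,287)))
print("plate corner",[ray(cw,(387,137),z)[:2] for z in (0,.03)],"red plate",[ray(cw,(415,178),z)[:2] for z in (.02,.05)])
L=env.regions_of("wrist","can_a")
for d in L[:2]:
    r=d["rect"]; p=ray(cw,((r[0]+r[2])/2,(r[1]+r[3])/2),.08)
    x,e=fit([(cw,d["region"])],[p[0],p[1],0],(.066,.082,.1),0); print(r,x[:2],np.degrees(x[2]),e)
```

```text
vise end (array([ 0.6153, -0.417 ,  0.0762]), array([0.0134]))
knob (array([ 0.5185, -0.525 ,  0.1481]), array([0.0256]))
plate corner [array([ 0.555, -0.361]), array([ 0.5488, -0.3585])] red plate [array([ 0.5946, -0.4178]), array([ 0.5854, -0.4114])]
[368.9, 55.1, 451.4, 136.6] [ 0.5641 -0.3083] -3.454909788411171 0.26937333550736453
[262.2, 63.8, 337.7, 153.7] [ 0.4371 -0.3229] 14.608646991835794 0.17000441465666016
```

Run:
```python
from h import *
cw=env.get_calibration("wrist")
for n,C in (("blue",[(264,80),(322,64),(338,139),(285,152)]),("red",[(390,54),(452,57),(441,136),(381,133)])):
    P=np.array([ray(cw,c,.1)[:2] for c in C]); print(n,P.tolist(),P.mean(0),[np.linalg.norm(P[i]-P[(i+1)%4]) for i in range(4)])
p,R=pose()
RB=Rtool(tdir(104,35),-jaw(104)); g=np.array([.433,-.327,.078]); g[:2]-=.012*tdir(104,0)[:2]
r,p2,R2=plan(p,R,g+RB[:,2]*(.0187-.13)+[0,0,.02],RB,87); show(r)
```

```text
blue [[0.39637326945782575, -0.2915509036603065], [0.4596690807566247, -0.27537778691387077], [0.4779584954655299, -0.35520158591256523], [0.416808835355611, -0.3700053625013086]] [ 0.4377 -0.323 ] [np.float64(0.0653293918023657), np.float64(0.08189225590358525), np.float64(0.06291607690287145), np.float64(0.08107227926731317)]
red [[0.5323792926003262, -0.26550202643025483], [0.5990010580970959, -0.2685230256206862], [0.5955592655343576, -0.3519237025537899], [0.526859360626884, -0.34849527567979705]] [ 0.5634 -0.3086] [np.float64(0.06669022472608079), np.float64(0.08347166494652457), np.float64(0.06878539848780574), np.float64(0.08317661372037256)]
8 [[87, -4, 0, 13, 0.014, 0.121, -0.028], [87, -5, 0, 12, 0.014, 0.121, -0.028], [87, -7, 0, 11, 0.014, 0.121, -0.028], [87, -8, 0, 10, 0.014, 0.121, -0.028], [87, -9, -1, 10, 0.014, 0.121, -0.028], [87, -10, 0, 8, 0.014, 0.121, -0.028], [87, -12, -1, 7, 0.014, 0.121, -0.028], [87, -12, 0, 5, 0.014, 0.121, -0.028]]
```

Request:
send_rows(
  plan=[
    [87,-4,0,13,0.014,0.121,-0.028],
    [87,-5,0,12,0.014,0.121,-0.028],
    [87,-7,0,11,0.014,0.121,-0.028],
    [87,-8,0,10,0.014,0.121,-0.028],
    [87,-9,-1,10,0.014,0.121,-0.028],
    [87,-10,0,8,0.014,0.121,-0.028],
    [87,-12,-1,7,0.014,0.121,-0.028],
    [87,-12,0,5,0.014,0.121,-0.028],
    [87,0,0,0,0,0,0],
    [87,0,0,0,0,0,0],
  ],
)

```text
time_s: 7.65
tool_pos: [0.4541, -0.4412, 0.1963]
tool_rot: [174.3, -43.1, 101.2]
force: [-0.1, 0.1, -0.3]
grip_width: 0.0868
```

Run:
```python
from h import *
log(); p,R=pose()
RB=Rtool(tdir(104,35),-jaw(104)); g=np.array([.435,-.325,.078]); g[:2]-=.012*tdir(104,0)[:2]
print("want pre",g+RB[:,2]*(.0187-.13),"angle err",np.degrees(Ro.from_matrix(R.T@RB).magnitude()))
r,p1,R1=plan(p,R,g+RB[:,2]*(.0187-.13),RB,87); show(r)
r,p2,R2=plan(p1,R1,g+RB[:,2]*.0187,RB,87,vt=.03); show(r)
```

```text
7.65 q [ 63.5274  49.7923 -18.7921  48.2033 -13.901  117.529   52.8982] p [ 0.4541 -0.4412  0.1963] r [174.2885 -43.1111 101.1662] F [-0.0606  0.0857 -0.3139] w 0.0867868049574678
want pre [ 0.46   -0.4251  0.1418] angle err 14.364679678479618
2 [[87, -13, 2, 25, 0.068, 0.104, -0.011], [87, -16, 3, 24, 0.068, 0.104, -0.011]]
5 [[87, 0, 0, 26, 0.0, 0.0, -0.0], [87, 0, 0, 26, 0.0, 0.0, -0.0], [87, 0, 0, 26, 0.0, 0.0, -0.0], [87, 0, 0, 26, 0.0, 0.0, -0.0], [87, 0, 0, 26, 0.0, 0.0, -0.0]]
```

Request:
send_rows(
  plan=[
    [87,-13,2,25,0.034,0.052,-0.005],
    [87,-16,3,24,0.034,0.052,-0.005],
    [87,0,0,0,0.034,0.052,-0.005],
    [87,0,0,0,0.034,0.052,-0.005],
    [87,0,0,0,0,0,0],
  ],
)

```text
time_s: 8.15
tool_pos: [0.4549, -0.4003, 0.1326]
tool_rot: [175.7, -50.7, 104.6]
force: [0.4, -0.5, 0.4]
grip_width: 0.087
```

```bash
cat > step.py <<'E'
from h import *
import sys
def go(g,az,tilt,w,back=0,phi=0,vt=.045,n=None,start=None,off=.0,vr=.13,dz=0):
    """rows to bring grasp point to g (minus back along tool z)"""
    p,R=start if start else pose()
    RB=Rtool(tdir(az,tilt),-jaw(az))@Rz(phi); t=np.array(g)+RB[:,2]*(.0187-back)+[0,0,dz]
    r,p1,R1=plan(p,R,t,RB,w,n,vt,vr); show(r); return p1,R1
E
python3 - <<'E'
from step import *
log(); p,R=pose(); print("tilt",np.degrees(np.arcsin(-R[2,2])),"az",np.degrees(np.arctan2(R[1,2],R[0,2])))
g=np.array([.435,-.325,.078]); g[:2]-=.012*tdir(104,0)[:2]
for t in (35,40):
    s=go(g,104,t,87,back=.13); go(g,104,t,87,start=s,vt=.03)
E
```

```text
8.15 q [ 71.7486  60.7466 -45.2046  50.0178   2.4719 117.5981  44.4797] p [ 0.4549 -0.4003  0.1326] r [175.6641 -50.6554 104.5758] F [ 0.3956 -0.5118  0.422 ] w 0.0870233103442252
tilt 39.21024900730942 az 98.97631374572929
1 [[87, -9, 1, -25, 0.068, 0.076, 0.009]]
5 [[87, 0, 0, 26, -0.0, -0.0, -0.0], [87, 0, 0, 26, -0.0, -0.0, -0.0], [87, 0, 0, 26, -0.0, -0.0, -0.0], [87, 0, 0, 26, -0.0, -0.0, -0.0], [87, 0, 0, 26, -0.0, -0.0, -0.0]]
1 [[87, 1, 1, -26, 0.068, -0.012, 0.006]]
5 [[87, 0, 0, 26, -0.0, 0.0, -0.0], [87, 0, 0, 26, -0.0, 0.0, -0.0], [87, 0, 0, 26, -0.0, 0.0, -0.0], [87, 0, 0, 26, -0.0, 0.0, -0.0], [87, 0, 0, 26, -0.0, 0.0, -0.0]]
```

Request:
send_rows(
  plan=[
    [87,1,1,-20,0.068,-0.012,0.006],
    [87,0,0,24,0,0,0],
    [87,0,0,25,0,0,0],
    [87,0,0,25,0,0,0],
    [87,0,0,25,0,0,0],
    [87,0,0,25,0,0,0],
    [87,0,0,0,0,0,0],
  ],
)

```text
time_s: 8.85
tool_pos: [0.4445, -0.3312, 0.0725]
tool_rot: [175.8, -45.5, 104.6]
force: [0.3, -0.7, 0.7]
grip_width: 0.0869
```

Run:
```python
from step import *
log(); p,R=pose(); print("tilt",np.degrees(np.arcsin(-R[2,2])),"az",np.degrees(np.arctan2(R[1,2],R[0,2])),"jaw elev",R[2,1],"grasp",p-.0187*R[:,2])
cv2.imwrite("pics/s2.png",cv2.resize(env.read_camera("scene")[90:290,300:500,::-1],None,fx=2.5,fy=2.5))
g=np.array([.435,-.325,.078]); g[:2]-=.012*tdir(104,0)[:2]; print(g); go(g,104,40,87)
```

```text
8.85 q [ 77.0165  54.2125 -48.1984  70.0962   4.4271 101.8177  44.3487] p [ 0.4445 -0.3312  0.0725] r [175.7968 -45.5367 104.5543] F [ 0.2851 -0.6656  0.7427] w 0.08690875361659438
tilt 44.31224678285381 az 98.6750776944602 jaw elev 0.051338897640197 grasp [ 0.4465 -0.3445  0.0855]
[ 0.4379 -0.3366  0.078 ]
1 [[87, 3, -9, 14, 0.068, 0.08, 0.009]]
```

View pics/s2.png

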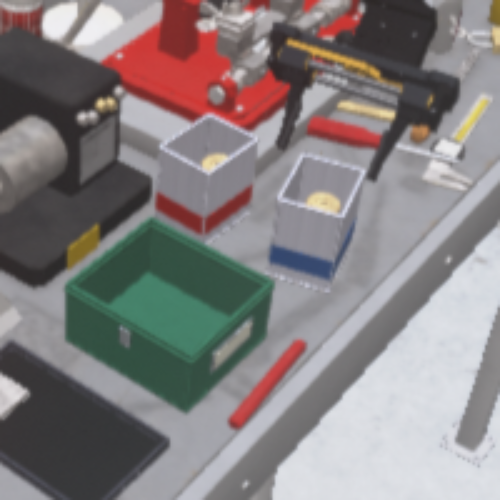

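Run:
```python
from step import *
c=env.get_calibration("scene"); p,R=pose()
f=lambda P:(proj(c,P)-[300,90])*2.5
print("tips",f([p+R[:,1]*.045,p-R[:,1]*.045,p]))
print("can corners",f(corners([.435,-.325,np.radians(14)],(.066,.082,.1),0)))
```

```text
tips [[266.3283 180.8906]
 [350.7799 211.0973]
 [308.0838 195.8257]]
can corners [[259.6034 273.897 ]
 [284.8531 227.4483]
 [345.1115 244.999 ]
 [322.0656 292.9864]
 [270.7736 197.1437]
 [296.9025 151.5113]
 [360.6712 168.7457]
 [337.0188 215.9762]]
```

Run:
```python
from step import *
a=env.get_obs(); im=env.read_camera("scene"); b=env.get_obs(); print(a["time_s"],a["tool_pos"],b["time_s"],b["tool_pos"],b["joint_velocities"])
im2=im[90:290,300:500,::-1].copy(); im2=cv2.resize(im2,None,fx=2.5,fy=2.5)
c=env.get_calibration("scene"); p,R=pose(b)
for s in (.045,-.045):
    q=(proj(c,np.array([p+R[:,1]*s,p+R[:,1]*s-R[:,2]*.07]))-[300,90])*2.5; cv2.line(im2,tuple(map(int,q[0])),tuple(map(int,q[1])),(255,255,0),1)
w=env.read_camera("wrist")[:,:,::-1]
cv2.imwrite("pics/s3.png",np.hstack([im2[100:400,100:480],cv2.resize(w[:,100:540],(412,375))[:300]]))
```

```text
8.9 [ 0.4452 -0.333   0.0736] 8.95 [ 0.4458 -0.3343  0.0742] [ 0.4795  0.1949 -0.5031 -2.2237  0.0922  0.1281 -0.0126]
```

View pics/s3.png

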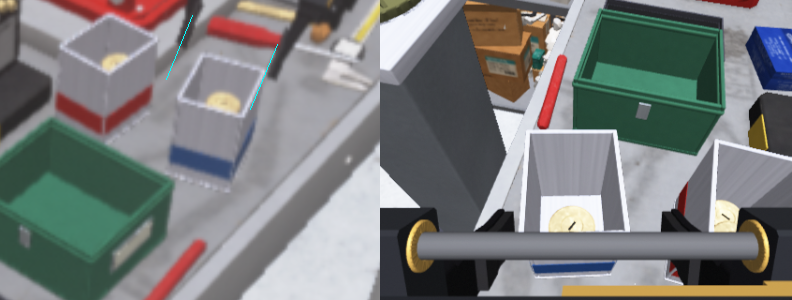

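Run:
```python
from step import *
cw=env.get_calibration("wrist"); p,R=pose()
for z in (0,-.02,-.04,-.06):
  for s in (.0437,-.0437): print(z,s,proj(cw,p+R[:,1]*s+R[:,2]*z+R[:,0]*0).round(0))
log()
```

```text
0 0.0437 [[385. 219.]]
0 -0.0437 [[257. 219.]]
-0.02 0.0437 [[392. 229.]]
-0.02 -0.0437 [[250. 229.]]
-0.04 0.0437 [[400. 242.]]
-0.04 -0.0437 [[242. 242.]]
-0.06 0.0437 [[410. 258.]]
-0.06 -0.0437 [[232. 258.]]
9.0 q [ 77.0673  54.234  -48.2711  69.6294   4.4553 101.9168  44.328 ] p [ 0.4462 -0.3349  0.0745] r [175.5476 -45.2917 104.4893] F [-0.7728  0.291   0.2601] w 0.08660332470417022
```

Run:
```python
from step import *
im=env.read_camera("scene")[:,:,::-1]; p,R=pose(); c=env.get_calibration("scene")
a=cv2.resize(im[120:190,395:470],None,fx=6,fy=6,interpolation=cv2.INTER_CUBIC)
for s in (.0437,-.0437):
    q=((proj(c,p+R[:,1]*s)[0]-[395,120]+.5)*6).astype(int); cv2.circle(a,tuple(map(int,q)),4,(255,255,0),1)
w=env.read_camera("wrist")[:,:,::-1]; p,R=pose(); cw=env.get_calibration("wrist")
b=w[170:310,190:450].copy(); b=cv2.resize(b,None,fx=1.3,fy=1.3)
for z in (0,-.02,-.04):
  for s in (.0437,-.0437):
    q=((proj(cw,p+R[:,1]*s+R[:,2]*z)[0]-[190,170])*1.3).astype(int); cv2.circle(b,tuple(map(int,q)),3,(255,255,0),1)
o=np.zeros((420,800,3),np.uint8); o[:420,:450]=a; o[:b.shape[0],455:455+b.shape[1]]=b[:,:345]
cv2.imwrite("pics/s4.png",o)
```

```text
(no output)
```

View pics/s4.png

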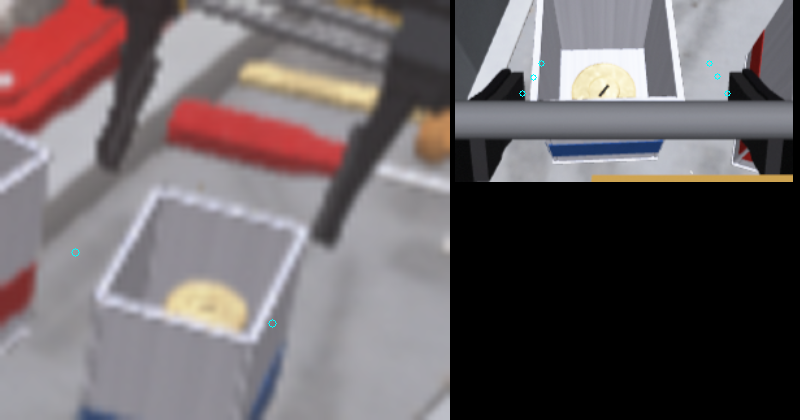

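Run:
```python
from step import *
cs=env.get_calibration("scene"); cw=env.get_calibration("wrist"); p,R=pose(); print(p)
def tri(a,b):
    M=[];v=[]
    for c,uv in ((cs,a),(cw,b)):
        E=c["extrinsics"]; d=E[:3,:3]@[(uv[0]-c["cx"])/c["fx"],(uv[1]-c["cy"])/c["fy"],1]; d/=np.linalg.norm(d)
        P=np.eye(3)-np.outer(d,d); M.append(P); v.append(P@E[:3,3])
    M=np.vstack(M);v=np.concatenate(v); x,r,_,_=np.linalg.lstsq(M,v,rcond=None); return x,np.sqrt(r)
for a,b in (((412.8,147),(401.5,225.4)),((448.7,159.5),(242.3,225.4))):
    x,e=tri(a,b); print(x,e,"in tool",R.T@(x-p))
E0=cw["extrinsics"]; print("cam in tool",R.T@(E0[:3,3]-p), "\n",R.T@E0[:3,:3])
```

```text
[ 0.4464 -0.3351  0.0744]
[ 0.4912 -0.3477  0.1102] [0.0013] in tool [ 0.009   0.0434 -0.0386]
[ 0.4018 -0.3654  0.1039] [0.0058] in tool [ 0.0082 -0.0479 -0.0376]
cam in tool [ 0.0679  0.0001 -0.2017] 
 [[-0.0006 -0.9685 -0.249 ]
 [ 1.     -0.0008  0.0006]
 [-0.0008 -0.249   0.9685]]
```

Request:
send_rows(
  plan=[
    [60,0,0,-30,0,0,0],
    [60,0,0,0,0,0,0],
    [60,0,0,0,0,0,0],
    [60,0,0,0,0,0,0],
    [60,0,0,0,0,0,0],
  ],
)

```text
time_s: 9.6
tool_pos: [0.4485, -0.354, 0.0937]
tool_rot: [175.6, -45.5, 104.6]
force: [0.3, 0.0, -0.5]
grip_width: 0.0616
```

Run:
```python
from step import *
log()
im=env.read_camera("scene")[:,:,::-1]; p,R=pose(); c=env.get_calibration("scene")
a=cv2.resize(im[110:180,395:470],None,fx=6,fy=6,interpolation=cv2.INTER_CUBIC)
w=env.read_camera("wrist")[:,:,::-1]; cw=env.get_calibration("wrist"); p,R=pose()
b=cv2.resize(w[170:310,190:450],None,fx=1.3,fy=1.3)
for z in (0,-.02,-.04):
  for s in (.03,-.03):
    q=((proj(c,p+R[:,1]*s+R[:,2]*z)[0]-[395,110]+.5)*6).astype(int); cv2.circle(a,tuple(map(int,q)),4,(255,255,0),1)
    q=((proj(cw,p+R[:,1]*s+R[:,2]*z)[0]-[190,170])*1.3).astype(int); cv2.circle(b,tuple(map(int,q)),3,(255,255,0),1)
o=np.zeros((420,800,3),np.uint8); o[:420,:450]=a; o[:b.shape[0],455:455+b.shape[1]]=b[:,:345]
cv2.imwrite("pics/s5.png",o)
```

```text
9.6 q [ 76.2781  54.9545 -48.1241  65.4266   4.5645 105.3946  44.3395] p [ 0.4485 -0.354   0.0937] r [175.5868 -45.5244 104.5538] F [ 0.3244  0.0119 -0.5159] w 0.06162455344716146
```

View pics/s5.png

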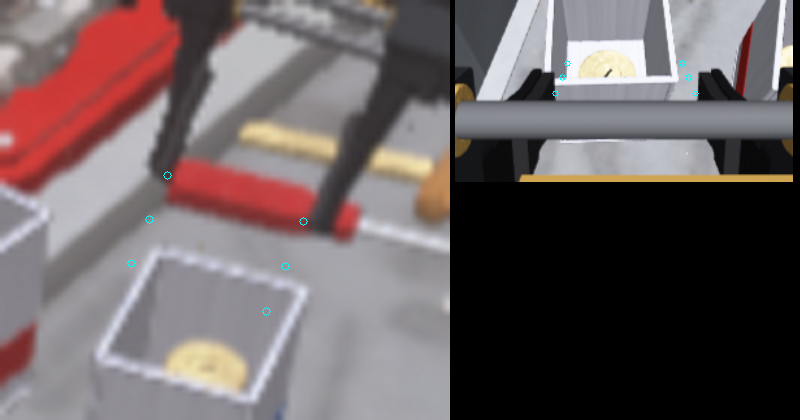

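```bash
sed -i 's/(.0187-back)/(GO-back)/; s/^import sys/import sys\nGO=.0567/' step.py
python3 - <<'E'
from step import *
g=np.array([.436,-.325,.078]); g[:2]-=.012*tdir(104,0)[:2]
s=go(g,104,38,87,back=.07); go(g,104,38,87,start=s,vt=.02)
RB=Rtool(tdir(104,38),-jaw(104)); sol=AIK(g+RB[:,2]*GO,RB); print(len(sol),sol[::6])
E
```

```text
2 [[87, 0, -3, 6, 0.035, 0.056, 0.005], [87, 0, -3, 5, 0.035, 0.056, 0.005]]
4 [[87, 0, 0, 18, -0.0, 0.0, 0.0], [87, 0, 0, 17, -0.0, 0.0, 0.0], [87, 0, 0, 18, -0.0, 0.0, 0.0], [87, 0, 0, 17, -0.0, 0.0, 0.0]]
34 [array([ 50.1196,  48.4265,  -0.    ,  72.7207, -21.0522, 106.758 ,
        67.0369]), array([ 64.4506,  50.7068, -23.4934,  72.7207,  -8.878 , 104.1314,
        56.8699]), array([ 75.8868,  56.9493, -44.4366,  72.7207,   3.4981, 103.654 ,
        46.4312]), array([ 83.4483,  65.8919, -62.2377,  72.7207,  15.7927, 105.3584,
        36.101 ]), array([ 27.7418,  54.5028,  37.8173,  72.7207, -40.3649, 115.4043,
        82.5282]), array([ 40.3543,  49.4542,  15.8527,  72.7207, -28.9441, 109.6234,
        73.4981])]
```

Request:
send_rows(
  plan=[
    [87,0,-3,-5,0.035,0.056,0.005],
    [87,0,-3,0,0.035,0.056,0.005],
    [87,0,0,0,0,0,0],
    [87,0,0,0,0,0,0],
    [87,0,0,0,0,0,0],
  ],
)

```text
time_s: 10.2
tool_pos: [0.4434, -0.3594, 0.0981]
tool_rot: [179.9, -51.8, 104.1]
force: [-0.3, -0.1, 0.2]
grip_width: 0.0859
```

```bash
cat >> step.py <<'E'
def st():
    o=log(); p,R=pose(o); print("tilt",np.degrees(np.arcsin(-R[2,2])).round(1),"az",np.degrees(np.arctan2(R[1,2],R[0,2])).round(1),"jaw el",np.degrees(np.arcsin(R[2,1])).round(1),"grasp",p-GO*R[:,2],"T",o["wrist_torque"])
E
python3 - <<'E'
from step import *
st()
g=np.array([.436,-.325,.078]); g[:2]-=.012*tdir(104,0)[:2]; print(g)
go(g,104,38,87,vt=.02)
E
```

```text
10.2 q [ 72.2007  60.5    -46.5497  57.3939   4.6211 114.3051  43.6041] p [ 0.4434 -0.3594  0.0981] r [179.8597 -51.8376 104.1013] F [-0.2506 -0.143   0.2053] w 0.08593209764125491
tilt 38.2 az 103.9 jaw el 0.1 grasp [ 0.4542 -0.4027  0.1331] T [-0.8339 -0.3093  0.0102]
[ 0.4389 -0.3366  0.078 ]
5 [[87, 0, 0, 17, 0.0, 0.001, 0.0], [87, -1, 0, 18, 0.0, 0.001, 0.0], [87, 0, 1, 17, 0.0, 0.001, 0.0], [87, 0, 0, 18, 0.0, 0.001, 0.0], [87, 0, 0, 17, 0.0, 0.001, 0.0]]
```

Orientation is exact now. Inserting slowly and then closing.

Request:
send_rows(
  plan=[
    [87,0,0,17,0,0,0],
    [87,-1,0,18,0,0,0],
    [87,0,1,17,0,0,0],
    [87,0,0,18,0,0,0],
    [87,0,0,17,0,0,0],
    [87,0,0,0,0,0,0],
  ],
)

```text
time_s: 10.8
tool_pos: [0.4268, -0.2919, 0.0431]
tool_rot: [-180.0, -52.0, 104.1]
force: [-0.4, 0.4, 0.3]
grip_width: 0.0871
```

Run:
```python
from step import *
st()
im=env.read_camera("scene")[:,:,::-1]
cv2.imwrite("pics/s6.png",cv2.resize(im[100:200,380:490],None,fx=5,fy=5,interpolation=cv2.INTER_CUBIC))
g=np.array([.436,-.325,.078]); g[:2]-=.012*tdir(104,0)[:2]
go(g,104,38,87,vt=.02)
```

```text
10.8 q [ 75.2882  58.0603 -47.3164  71.7627   4.2831 103.6956  43.497 ] p [ 0.4268 -0.2919  0.0431] r [-179.9802  -51.9511  104.076 ] F [-0.3634  0.43    0.3137] w 0.08713764803726098
tilt 38.0 az 104.1 jaw el -0.0 grasp [ 0.4376 -0.3352  0.078 ] T [-0.842  -0.3365 -0.0105]
1 [[87, -1, 1, 0, -0.0, 0.002, 0.001]]
```

View pics/s6.png

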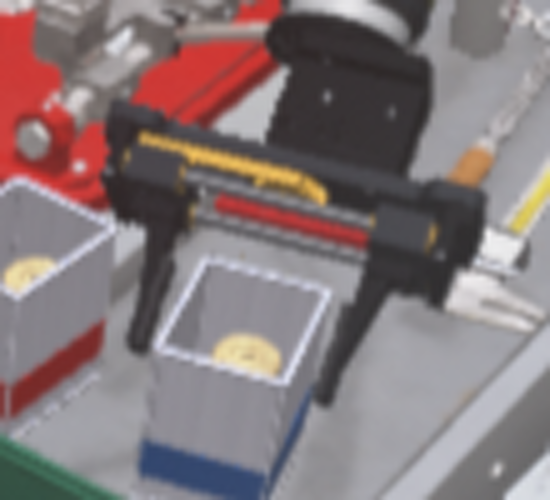

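Request:
send_rows(
  plan=[
    [55,0,0,0,0,0,0],
    [55,0,0,0,0,0,0],
    [55,0,0,0,0,0,0],
    [55,0,0,0,0,0,0],
    [55,0,0,0,0,0,0],
    [55,0,0,0,0,0,0],
  ],
  grip_force=50,
)

```text
time_s: 11.45
tool_pos: [0.4277, -0.2941, 0.0434]
tool_rot: [180.0, -51.9, 104.0]
force: [-1.8, -3.4, 3.4]
grip_width: 0.0656
```

Run:
```python
from step import *
st()
p,R=pose(); up=R.T@[0,0,1]; print("up in tool",up)
```

```text
11.45 q [ 75.2449  58.1431 -47.2813  71.4333   4.308  103.8099  43.4905] p [ 0.4277 -0.2941  0.0434] r [179.9734 -51.8728 104.0026] F [-1.8202 -3.3723  3.3876] w 0.06564426698389247
tilt 38.1 az 104.0 jaw el 0.0 grasp [ 0.4385 -0.3373  0.0784] T [-0.704   0.1676  0.4524]
up in tool [ 0.7866  0.0003 -0.6174]
```

```bash
cat >> step.py <<'E'
MX=np.array([.0247,0,-.004])   # mouth centre in tool axes from the grasp point
def target(mouth,az,tilt,phi):
    R=Rtool(tdir(az,tilt),-jaw(az))@Rz(phi); return np.array(mouth)-R@MX
E
python3 - <<'E'
from step import *
p,R=pose(); g=p-GO*R[:,2]
s=go(g+[0,0,.16],104,38,55)
s=go([.447,-.155,.25],90,38,55,start=s)
for m,t,f in (([.445,-.12,.205],5,100),([.44,-.115,.185],5,130)):
    gg=target(m,90,t,f); print("grasp",gg); s=go(gg,90,t,55,phi=f,start=s,vr=.12 if f==100 else .07)
    RB=Rtool(tdir(90,t),-jaw(90))@Rz(f); sol=AIK(gg+RB[:,2]*GO,RB); print(len(sol),[x.round() for x in sol[::8]])
E
```

```text
4 [[55, 31, 0, -25, 0.0, 0.001, 0.0], [55, 32, 0, -24, 0.0, 0.001, 0.0], [55, 32, 0, -25, 0.0, 0.001, 0.0], [55, 31, 0, -25, 0.0, 0.001, 0.0]]
5 [[55, 23, 13, 26, -0.038, -0.0, 0.03], [55, 24, 11, 27, -0.038, -0.0, 0.03], [55, 24, 9, 26, -0.038, -0.0, 0.03], [55, 24, 7, 28, -0.038, -0.0, 0.03], [55, 24, 6, 27, -0.038, -0.0, 0.03]]
grasp [ 0.4207 -0.1156  0.2089]
16 [[55, 1, -2, 3, 0.031, 0.026, 0.106], [55, 2, -1, 3, 0.031, 0.026, 0.106], [55, 0, -2, 3, 0.031, 0.026, 0.106], [55, 1, -2, 3, 0.031, 0.026, 0.106], [55, 0, -1, 4, 0.031, 0.026, 0.106], [55, 1, -2, 3, 0.031, 0.026, 0.106], [55, -1, -1, 3, 0.031, 0.026, 0.106], [55, 0, -2, 4, 0.031, 0.026, 0.106], [55, -1, -1, 3, 0.031, 0.026, 0.106], [55, 0, -1, 4, 0.031, 0.026, 0.106], [55, -1, -1, 3, 0.031, 0.026, 0.106], [55, -1, 0, 3, 0.031, 0.026, 0.106], [55, -2, -1, 4, 0.031, 0.026, 0.106], [55, -1, 0, 3, 0.031, 0.026, 0.106], [55, -1, 0, 4, 0.031, 0.026, 0.106], [55, -2, 1, 3, 0.031, 0.026, 0.106]]
24 [array([ 48.,  37.,  -0., 101., -48., 115., -40.]), array([ 76.,  44., -36., 101., -36., 104., -54.]), array([ 93.,  58., -61., 101., -22.,  95., -69.])]
grasp [ 0.4211 -0.1096  0.2005]
8 [[55, 0, 1, 1, 0.001, -0.0, 0.065], [55, 1, 1, 1, 0.001, -0.0, 0.065], [55, 0, 1, 0, 0.001, -0.0, 0.065], [55, 0, 1, 1, 0.001, -0.0, 0.065], [55, 1, 1, 1, 0.001, -0.0, 0.065], [55, 0, 0, 1, 0.001, -0.0, 0.065], [55, 1, 1, 1, 0.001, -0.0, 0.065], [55, 0, 1, 1, 0.001, -0.0, 0.065]]
24 [array([ 48.,  38.,  -0., 101., -48., 115., -69.]), array([ 76.,  44., -36., 101., -36., 103., -83.]), array([ 92.,  59., -61., 101., -22.,  94., -99.])]
```

Request:
send_rows(
  plan=[
    [55,20,0,-16,0,0,0],
    [55,31,0,-25,0,0.001,0],
    [55,32,0,-24,0,0.001,0],
    [55,32,0,-25,0,0.001,0],
    [55,11,0,-9,0,0,0],
    [55,0,0,0,0,0,0],
    [55,0,0,0,0,0,0],
    [55,0,0,0,0,0,0],
  ],
)

```text
time_s: 12.25
tool_pos: [0.4272, -0.2936, 0.2009]
tool_rot: [-179.8, -52.2, 103.9]
force: [0.4, -0.9, -4.0]
grip_width: 0.0657
```

Run:
```python
from step import *
st(); s=go([.447,-.155,.25],90,38,55)
```

```text
12.25 q [ 75.8426  49.8325 -50.8601  66.2938  -2.0843 115.1324  38.0901] p [ 0.4272 -0.2936  0.2009] r [-179.8338  -52.2051  103.8533] F [ 0.424  -0.9321 -3.9834] w 0.06569356138589702
tilt 37.8 az 104.1 jaw el -0.1 grasp [ 0.4381 -0.337   0.2357] T [-1.4598 -0.4744  0.0626]
5 [[55, 23, 13, 26, -0.039, -0.001, 0.03], [55, 24, 11, 26, -0.039, -0.001, 0.03], [55, 24, 9, 26, -0.039, -0.001, 0.03], [55, 25, 7, 27, -0.039, -0.001, 0.03], [55, 25, 6, 27, -0.039, -0.001, 0.03]]
```

Request:
send_rows(
  plan=[
    [55,23,13,26,-0.039,-0.001,0.03],
    [55,24,11,26,-0.039,-0.001,0.03],
    [55,24,9,26,-0.039,-0.001,0.03],
    [55,25,7,27,-0.039,-0.001,0.03],
    [55,25,6,27,-0.039,-0.001,0.03],
    [55,0,0,0,0,0,0],
    [55,0,0,0,0,0,0],
  ],
)

```text
time_s: 12.95
tool_pos: [0.4462, -0.1092, 0.2161]
tool_rot: [180.0, -51.8, 90.0]
force: [-0.2, 0.4, -4.5]
grip_width: 0.0654
```

Run:
```python
from step import *
st()
s=go(target([.445,-.12,.205],90,5,100),90,5,55,phi=100,vr=.12)
```

```text
12.95 q [ 85.6936  31.4475 -58.0241  94.4142 -18.9914  93.465   28.8784] p [ 0.4462 -0.1092  0.2161] r [179.9625 -51.8025  90.0281] F [-0.2089  0.3774 -4.4639] w 0.06541367683366427
tilt 38.2 az 90.0 jaw el 0.0 grasp [ 0.4462 -0.1538  0.2511] T [-1.6053 -0.0891 -0.0157]
16 [[55, 1, -2, 3, 0.032, 0.026, 0.106], [55, 1, -1, 3, 0.032, 0.026, 0.106], [55, 1, -2, 3, 0.032, 0.026, 0.106], [55, 1, -2, 3, 0.032, 0.026, 0.106], [55, 0, -1, 3, 0.032, 0.026, 0.106], [55, 0, -2, 4, 0.032, 0.026, 0.106], [55, 0, -1, 3, 0.032, 0.026, 0.106], [55, 0, -1, 3, 0.032, 0.026, 0.106], [55, -1, -1, 4, 0.032, 0.026, 0.106], [55, -1, -1, 3, 0.032, 0.026, 0.106], [55, -1, -1, 4, 0.032, 0.026, 0.106], [55, -1, -1, 3, 0.032, 0.026, 0.106], [55, -1, 0, 3, 0.032, 0.026, 0.106], [55, -1, 0, 4, 0.032, 0.026, 0.106], [55, -2, 0, 3, 0.032, 0.026, 0.106], [55, -1, 1, 3, 0.032, 0.026, 0.106]]
```

Request:
send_rows(
  plan=[
    [55,1,-2,3,0.032,0.026,0.106],
    [55,1,-1,3,0.032,0.026,0.106],
    [55,1,-2,3,0.032,0.026,0.106],
    [55,1,-2,3,0.032,0.026,0.106],
    [55,0,-1,3,0.032,0.026,0.106],
    [55,0,-2,4,0.032,0.026,0.106],
    [55,0,-1,3,0.032,0.026,0.106],
    [55,0,-1,3,0.032,0.026,0.106],
    [55,-1,-1,4,0.032,0.026,0.106],
    [55,-1,-1,3,0.032,0.026,0.106],
    [55,-1,-1,4,0.032,0.026,0.106],
    [55,-1,-1,3,0.032,0.026,0.106],
  ],
)

```text
time_s: 14.15
tool_pos: [0.4285, -0.0737, 0.2066]
tool_rot: [-102.6, -12.6, 8.7]
force: [0.1, 0.1, -3.6]
grip_width: 0.066
```

Request:
send_rows(
  plan=[
    [55,-1,0,3,0.032,0.026,0.106],
    [55,-1,0,4,0.032,0.026,0.106],
    [55,-2,0,3,0.032,0.026,0.106],
    [55,-1,1,3,0.032,0.026,0.106],
    [55,0,0,0,0,0,0],
  ],
)

```text
time_s: 14.65
tool_pos: [0.4215, -0.0614, 0.2024]
tool_rot: [-95.0, 10.5, -0.8]
force: [0.5, -0.5, -4.3]
grip_width: 0.0656
```

```bash
cat >> step.py <<'E'
def mst():
    p,R=pose(); u=-R[:,2]*np.sin(np.radians(38))+R[:,0]*np.cos(np.radians(38)); print("mouth",p-GO*R[:,2]+R@MX,"tilt of tin",np.degrees(np.arccos(u[2])).round(1))
E
python3 - <<'E'
from step import *
st(); mst()
go(target([.44,-.115,.185],90,5,130),90,5,55,phi=130,vr=.06)
E
```

```text
14.65 q [ 71.0763  42.9484 -32.5502  99.1152 -39.0156 104.1209 -53.807 ] p [ 0.4215 -0.0614  0.2024] r [-94.9934  10.5288  -0.7725] F [ 0.4818 -0.5185 -4.2519] w 0.06559932515961543
tilt 4.9 az 90.1 jaw el -78.4 grasp [ 0.4216 -0.1179  0.2072] T [-2.106  -0.0483 -0.0102]
mouth [ 0.4459 -0.1223  0.203 ] tilt of tin 95.2
9 [[55, 0, 1, 1, -0.0, 0.0, 0.057], [55, 0, 0, 1, -0.0, 0.0, 0.057], [55, 0, 1, 1, -0.0, 0.0, 0.057], [55, 1, 1, 1, -0.0, 0.0, 0.057], [55, 0, 0, 1, -0.0, 0.0, 0.057], [55, 0, 1, 1, -0.0, 0.0, 0.057], [55, 0, 1, 1, -0.0, 0.0, 0.057], [55, 1, 0, 1, -0.0, 0.0, 0.057], [55, 0, 1, 1, -0.0, 0.0, 0.057]]
```

Request:
send_rows(
  plan=[
    [55,0,1,1,0,0,0.057],
    [55,0,0,1,0,0,0.057],
    [55,0,1,1,0,0,0.057],
    [55,1,1,1,0,0,0.057],
    [55,0,0,1,0,0,0.057],
    [55,0,1,1,0,0,0.057],
    [55,0,1,1,0,0,0.057],
    [55,1,0,1,0,0,0.057],
    [55,0,1,1,0,0,0.057],
    [55,0,0,0,0,0,0.05],
    [55,0,0,0,0,0,0],
    [55,0,0,0,0,0,0],
  ],
)

```text
time_s: 15.85
tool_pos: [0.422, -0.0522, 0.1975]
tool_rot: [-96.7, 42.2, -4.3]
force: [-0.1, 0.1, -4.1]
grip_width: 0.0657
```

Request:
send_rows(
  plan=[
    [55,0,0,0,0,0,0],
    [55,0,0,0,0,0,0],
    [55,0,0,0,0,0,0],
    [55,0,0,0,0,0,0],
  ],
)

```text
time_s: 16.25
tool_pos: [0.4215, -0.0517, 0.1985]
tool_rot: [-96.6, 42.3, -4.2]
force: [-0.3, 0.2, -1.4]
grip_width: 0.0657
```

Run:
```python
from step import *
st(); mst()
cv2.imwrite("pics/s7.png",cv2.resize(env.read_camera("scene")[90:270,290:490,::-1],None,fx=3,fy=3,interpolation=cv2.INTER_CUBIC))
```

```text
16.25 q [ 65.7601  40.9868 -26.262  100.2692 -41.7188 105.2612 -82.5799] p [ 0.4215 -0.0517  0.1985] r [-96.6246  42.337   -4.1746] F [-0.2783  0.1946 -1.4363] w 0.06570593176946882
tilt 4.9 az 90.3 jaw el -47.2 grasp [ 0.4218 -0.1082  0.2033] T [-1.4927  0.0128 -0.0345]
mouth [ 0.44   -0.1135  0.187 ] tilt of tin 118.6
```

View pics/s7.png

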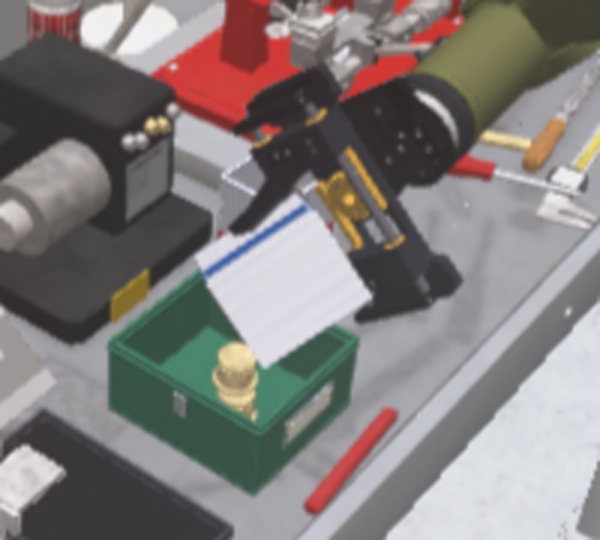

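The picture shows the tin tipped over the box, with at least two cylinders at about (240,375) in the box and more visible behind. I'll bring the tin back upright and weigh it.

Run:
```python
from step import *
go([.445,-.15,.25],90,38,55,vr=.13)
```

```text
19 [[55, 0, -1, -3, -0.035, -0.015, -0.118], [55, 1, -1, -3, -0.035, -0.015, -0.118], [55, 1, -1, -3, -0.035, -0.015, -0.118], [55, 1, -1, -3, -0.035, -0.015, -0.118], [55, 0, -1, -3, -0.035, -0.015, -0.118], [55, 1, 0, -3, -0.035, -0.015, -0.118], [55, 1, 0, -3, -0.035, -0.015, -0.118], [55, 0, 0, -3, -0.035, -0.015, -0.118], [55, 1, 0, -3, -0.035, -0.015, -0.118], [55, 1, 0, -4, -0.035, -0.015, -0.118], [55, 0, 1, -3, -0.035, -0.015, -0.118], [55, 0, 1, -3, -0.035, -0.015, -0.118], [55, 1, 0, -3, -0.035, -0.015, -0.118], [55, 0, 1, -3, -0.035, -0.015, -0.118], [55, 0, 1, -3, -0.035, -0.015, -0.118], [55, -1, 2, -3, -0.035, -0.015, -0.118], [55, 0, 1, -3, -0.035, -0.015, -0.118], [55, -1, 1, -3, -0.035, -0.015, -0.118], [55, -1, 1, -3, -0.035, -0.015, -0.118]]
```

Request:
send_rows(
  plan=[
    [55,0,-1,-3,-0.035,-0.015,-0.118],
    [55,1,-1,-3,-0.035,-0.015,-0.118],
    [55,1,-1,-3,-0.035,-0.015,-0.118],
    [55,1,-1,-3,-0.035,-0.015,-0.118],
    [55,0,-1,-3,-0.035,-0.015,-0.118],
    [55,1,0,-3,-0.035,-0.015,-0.118],
    [55,1,0,-3,-0.035,-0.015,-0.118],
    [55,0,0,-3,-0.035,-0.015,-0.118],
    [55,1,0,-3,-0.035,-0.015,-0.118],
    [55,1,0,-4,-0.035,-0.015,-0.118],
    [55,0,1,-3,-0.035,-0.015,-0.118],
    [55,0,1,-3,-0.035,-0.015,-0.118],
  ],
)

```text
time_s: 17.5
tool_pos: [0.4361, -0.0859, 0.2084]
tool_rot: [-122.2, -32.7, 30.0]
force: [0.3, -0.4, -0.7]
grip_width: 0.0658
```

Request:
send_rows(
  plan=[
    [55,1,0,-3,-0.035,-0.015,-0.118],
    [55,0,1,-3,-0.035,-0.015,-0.118],
    [55,0,1,-3,-0.035,-0.015,-0.118],
    [55,-1,2,-3,-0.035,-0.015,-0.118],
    [55,0,1,-3,-0.035,-0.015,-0.118],
    [55,-1,1,-3,-0.035,-0.015,-0.118],
    [55,-1,1,-3,-0.035,-0.015,-0.118],
    [55,0,0,0,0,0,0],
    [55,0,0,0,0,0,0],
    [55,0,0,0,0,0,0],
    [55,0,0,0,0,0,0],
  ],
)

```text
time_s: 18.6
tool_pos: [0.4447, -0.1055, 0.2147]
tool_rot: [179.4, -52.1, 90.6]
force: [0.3, -0.2, -1.7]
grip_width: 0.0657
```

Request:
send_rows(
  plan=[
    [55,0,0,0,0,0,0],
    [55,0,0,0,0,0,0],
    [55,0,0,0,0,0,0],
    [55,0,0,0,0,0,0],
    [55,0,0,0,0,0,0],
    [55,0,0,0,0,0,0],
    [55,0,0,0,0,0,0],
    [55,0,0,0,0,0,0],
    [55,0,0,0,0,0,0],
  ],
)

```text
time_s: 19.5
tool_pos: [0.4447, -0.1059, 0.2148]
tool_rot: [179.3, -52.1, 90.7]
force: [0.4, -0.2, -1.6]
grip_width: 0.0656
```

Run:
```python
from step import *
st(); mst()
fz=[]
for k in range(3):
    fz.append(env.get_obs()["force"][2]); im=env.read_camera("scene" if k<2 else "wrist")
    if k==1: a=im
print(fz)
# box interior view
cv2.imwrite("pics/s8.png",np.hstack([cv2.resize(a[100:270,310:480,::-1],(390,390),interpolation=cv2.INTER_CUBIC),cv2.resize(im[:,100:500,::-1],(390,390))]))
```

```text
19.5 q [ 86.2216  31.4785 -58.4994  95.0324 -19.1451  93.1021  29.3688] p [ 0.4447 -0.1059  0.2148] r [179.2949 -52.0993  90.7047] F [ 0.3882 -0.2103 -1.6498] w 0.06558469212257594
tilt 37.9 az 89.8 jaw el 0.4 grasp [ 0.4446 -0.1506  0.2496] T [-1.2276 -0.1047  0.0051]
mouth [ 0.4444 -0.1386  0.2716] tilt of tin 0.4
[np.float64(-1.6497693223234586), np.float64(-1.1492081971831192), np.float64(-1.4773419745470677)]
```

View pics/s8.png

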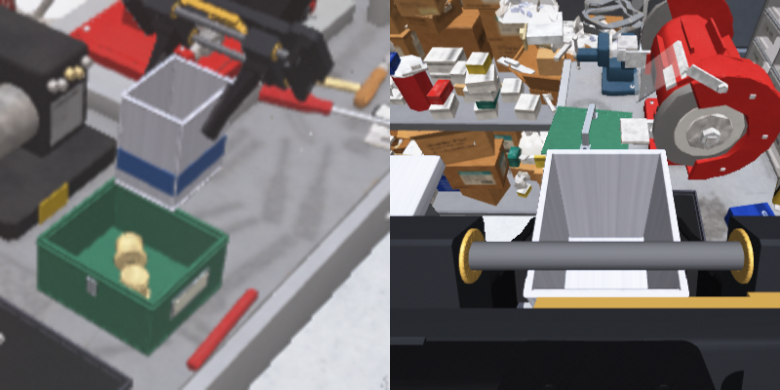

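Run:
```python
from step import *
cs=env.get_calibration("scene"); cd=env.get_calibration("side")
f=lambda u,v:(200+u/1.4-.5,100+v/1.4-.5); g=lambda u,v:(220+(u-448)/1.4-.5,100+v/1.4-.5)
print("scene -x-y",ray(cs,f(234,235),.012)," -x+y",ray(cs,f(191,273),.012)," +x-y",ray(cs,f(140,178),.012))
print("side -x+y",ray(cd,g(629,241),.012)," -x-y",ray(cd,g(641,196),.012))
for n in ("scene","side"):
    im=env.read_camera(n); 
    for d in env.regions_of(n,"empties_tray")[:1]:
        c=env.get_calibration(n); m=d["region"].astype(np.uint8); ct=max(cv2.findContours(m,0,1)[0],key=cv2.contourArea)
        a=cv2.approxPolyDP(ct,3,True)[:,0]; print(n,d["confidence"],[(tuple(map(int,u)),ray(c,u+.0,.012)[:2].round(3).tolist()) for u in a])
# pixels of predicted tray and lid in a fresh view
a=env.read_camera("scene")[:,:,::-1][190:310,270:390]
a=cv2.resize(a,None,fx=4,fy=4,interpolation=cv2.INTER_CUBIC)
for P in (corners([.489,.021,0],(.19,.112,.012),0)[4:],):
    q=((proj(cs,P)-[270,190]+.5)*4).astype(int); cv2.polylines(a,[q],True,(0,255,255),1)
cv2.imwrite("pics/s9.png",a)
```

```text
scene -x-y [ 0.3919 -0.026   0.012 ]  -x+y [0.3977 0.0742 0.012 ]  +x-y [ 0.5888 -0.0257  0.012 ]
side -x+y [0.3951 0.0812 0.012 ]  -x-y [ 0.3955 -0.0322  0.012 ]
scene 0.6 [((304, 227), [0.58, -0.032]), ((291, 239), [0.577, 0.017]), ((298, 238), [0.567, 0.004]), ((311, 248), [0.523, 0.009]), ((292, 270), [0.513, 0.084]), ((336, 298), [0.392, 0.081]), ((367, 265), [0.395, -0.032])]
side 0.67 [((283, 259), [0.557, 0.081]), ((348, 274), [0.395, 0.089]), ((357, 240), [0.396, -0.03]), ((321, 233), [0.492, -0.033]), ((314, 255), [0.488, 0.049])]
```

View pics/s9.png

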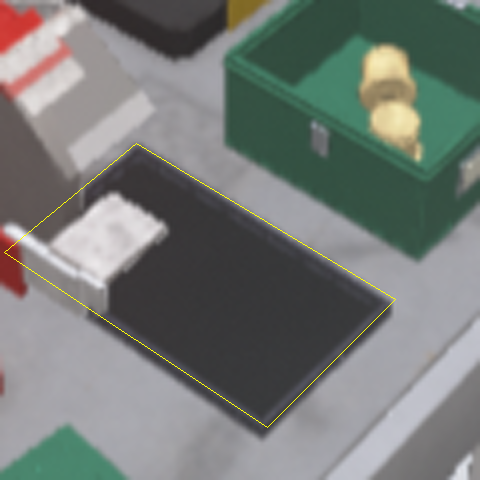

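Run:
```python
from step import *
o=[]
for n in ("scene","side"):
    env.read_camera(n); c=env.get_calibration(n)
    e=proj(c,[.4445,-.138,.22])[0]
    L=[d for q in ("can_a","can_a_center") for d in env.regions_of(n,q)]
    L=[d for d in L if abs((d["rect"][0]+d["rect"][2])/2-e[0])<20 and abs((d["rect"][1]+d["rect"][3])/2-e[1])<20]
    print(n,e,[(d["confidence"],[int(v) for v in d["rect"]]) for d in L])
    if L: o.append((c,L[0]["region"]))
    if L: x,f=fit([o[-1]],[.4445,-.138,0],(.066,.082,.1),.1716); print(x[:2],np.degrees(x[2]),f)
cs=env.get_calibration("scene"); 
for z in (.067,.114): print("rest tip",ray(cs,(311,247),z), ray(cs,(270+105/4,190+305/4),z))
p,R=pose(); print(p-GO*R[:,2])
s=go([.536,.004,.20],90,38,55); s=go([.536,.004,.082],90,38,55,start=s,vt=.03)
RB=Rtool(tdir(90,38),-jaw(90)); print([x.round() for x in AIK(np.array([.536,.004,.082])+RB[:,2]*GO,RB)[::8]])
```

```text
scene [383.6993 158.1995] [(0.76, [361, 124, 413, 191]), (0.71, [359, 126, 409, 192])]
[ 0.4417 -0.1376] 5.382412216251113 0.09751841799146954
side [349.6412 145.7857] [(0.64, [334, 118, 367, 173]), (0.56, [336, 116, 368, 171])]
[ 0.4433 -0.1389] 0.9934567940823018 0.05529082818099473
rest tip [0.4913 0.0437 0.067 ] [0.4797 0.1033 0.067 ]
rest tip [0.4625 0.0757 0.114 ] [0.4516 0.1317 0.114 ]
[ 0.4446 -0.1506  0.2496]
5 [[55, 11, 18, 31, 0.001, -0.0, 0.002], [55, 11, 19, 30, 0.001, -0.0, 0.002], [55, 11, 18, 31, 0.001, -0.0, 0.002], [55, 11, 18, 30, 0.001, -0.0, 0.002], [55, 11, 18, 30, 0.001, -0.0, 0.002]]
4 [[55, -23, 0, 18, -0.001, -0.0, -0.001], [55, -23, 0, 18, -0.001, -0.0, -0.001], [55, -24, 0, 19, -0.001, -0.0, -0.001], [55, -23, 1, 18, -0.001, -0.0, -0.001]]
[array([ 27.,  30.,  -0., 104., -45.,  80.,  49.]), array([ 61.,  37., -42., 104., -25.,  70.,  34.]), array([ 77.,  53., -67., 104.,  -2.,  65.,  15.]), array([-18.,  47.,  59., 104., -71., 105.,  65.]), array([  4.,  33.,  28., 104., -56.,  89.,  57.])]
```

Request:
send_rows(
  plan=[
    [55,11,18,31,0.001,0,0.002],
    [55,11,19,30,0.001,0,0.002],
    [55,11,18,31,0.001,0,0.002],
    [55,11,18,30,0.001,0,0.002],
    [55,11,18,30,0.001,0,0.002],
    [55,0,0,0,0,0,0],
    [55,0,0,0,0,0,0],
  ],
)

```text
time_s: 20.9
tool_pos: [0.5351, 0.0491, 0.165]
tool_rot: [-179.6, -52.1, 89.9]
force: [0.1, 0.3, -1.2]
grip_width: 0.0656
```

Run:
```python
from step import *
st(); s=go([.536,.004,.092],90,38,55,vt=.028); go([.536,.004,.080],90,38,55,start=s,vt=.006)
```

```text
20.9 q [ 70.7158  34.6242 -59.856   99.3715 -21.6453  76.2108  20.2829] p [0.5351 0.0491 0.165 ] r [-179.6471  -52.1203   89.9007] F [ 0.0711  0.2999 -1.2218] w 0.06557911936534286
tilt 37.9 az 90.3 jaw el -0.2 grasp [0.5353 0.0044 0.1998] T [-1.2502 -0.138   0.0115]
4 [[55, -21, 0, 16, -0.001, -0.001, -0.0], [55, -22, 1, 17, -0.001, -0.001, -0.0], [55, -21, 0, 16, -0.001, -0.001, -0.0], [55, -21, 0, 17, -0.001, -0.001, -0.0]]
3 [[55, -3, 0, 2, -0.0, 0.001, -0.0], [55, -4, 0, 3, -0.0, 0.001, -0.0], [55, -3, 0, 2, -0.0, 0.001, -0.0]]
```

Request:
send_rows(
  plan=[
    [55,-21,0,16,-0.001,-0.001,0],
    [55,-22,1,17,-0.001,-0.001,0],
    [55,-21,0,16,-0.001,-0.001,0],
    [55,-21,0,17,-0.001,-0.001,0],
    [55,0,0,0,0,0,0],
    [55,-3,0,2,0,0,0],
    [55,-4,0,3,0,0,0],
    [55,-2,0,1,0,0,0],
    [55,0,0,0,0,0,0],
    [55,0,0,0,0,0,0],
  ],
)

```text
time_s: 21.9
tool_pos: [0.5366, 0.0468, 0.0471]
tool_rot: [-180.0, -51.9, 89.8]
force: [-0.3, 0.0, -1.2]
grip_width: 0.0656
```

Run:
```python
from step import *
st(); mst()
```

```text
21.9 q [ 66.7956  43.5568 -54.2554 102.643  -16.5484  66.5422  25.0305] p [0.5366 0.0468 0.0471] r [-179.9696  -51.8516   89.8171] F [-0.3428  0.0434 -1.2082] w 0.0655743300781552
tilt 38.1 az 89.9 jaw el -0.0 grasp [0.5365 0.0022 0.0822] T [-1.1335 -0.0983  0.0396]
mouth [0.5365 0.0143 0.1041] tilt of tin 0.1
```

Request:
send_rows(
  plan=[
    [55,-1,0,0,0,0,0],
    [78,0,0,0,0,0,0],
    [82,0,0,0,0,0,0],
    [82,0,0,0,0,0,0],
    [82,0,0,-15,0,0,0],
    [82,0,0,-30,0,0,0],
    [82,0,0,-45,0,0,0],
    [87,0,0,-45,0,0,0],
    [87,0,0,0,0,0,0],
    [87,0,0,0,0,0,0],
  ],
)

```text
time_s: 22.9
tool_pos: [0.5368, -0.0619, 0.13]
tool_rot: [180.0, -51.8, 89.7]
force: [-1.1, 0.5, -0.5]
grip_width: 0.0866
```

Run:
```python
from step import *
st()
cs=env.get_calibration("scene"); im=env.read_camera("scene")
a=cv2.resize(im[100:310,280:480,::-1],None,fx=2.8,fy=2.8,interpolation=cv2.INTER_CUBIC); cv2.imwrite("pics/s10.png",a)
for n in ("scene","side"):
    if n=="side": env.read_camera(n)
    c=env.get_calibration(n); e=proj(c,[.536,.014,.053])[0]; e2=proj(c,[.558,-.315,.05])[0]
    for d in env.regions_of(n,"can_a"):
        r=d["rect"]; m=np.array([(r[0]+r[2])/2,(r[1]+r[3])/2])
        for nm,ee,g,z in (("blue",e,[.536,.014,0],.003),("red",e2,[.56,-.315,0],0)):
            if np.linalg.norm(m-ee)<15:
                x,f=fit([(c,d["region"])],g,(.066,.082,.1),z); print(n,nm,x[:2],np.degrees(x[2]),f)
```

```text
22.9 q [ 72.184   41.0476 -53.9041  92.2945 -15.8914  81.7464  24.9789] p [ 0.5368 -0.0619  0.13  ] r [179.9582 -51.7896  89.7198] F [-1.1315  0.4654 -0.5054] w 0.08655458698826922
tilt 38.2 az 89.7 jaw el 0.0 grasp [ 0.5366 -0.1064  0.165 ] T [-0.8673 -0.1135 -0.0303]
scene red [ 0.5444 -0.3165] 20.361718267968996 0.5829897121912616
scene blue [0.5213 0.0002] 37.539145940320594 0.3042493284572316
side red [ 0.5691 -0.3181] 13.083238741244083 0.3803115179669354
side blue [ 0.5394 -0.0393] 18.758170516438305 0.759830866807611
```

View pics/s10.png

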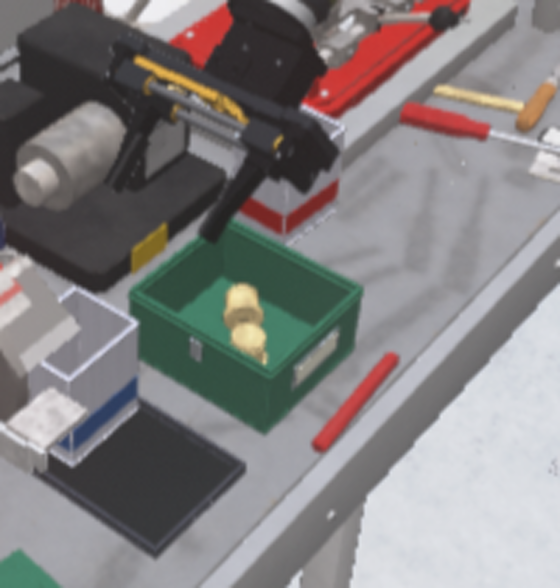

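Run:
```python
from step import *
g=np.array([.562,-.321,.080])
s=go(g+[0,0,.15],87.5,42,87); 
for z in (.23,.08):
    RB=Rtool(tdir(87.5,42),-jaw(87.5)); print([x.round() for x in AIK(np.array([.562,-.321,z])+RB[:,2]*GO,RB)[::7]])
```

```text
6 [[87, -14, 5, -35, -0.006, -0.011, 0.004], [87, -15, 5, -36, -0.006, -0.011, 0.004], [87, -15, 5, -35, -0.006, -0.011, 0.004], [87, -16, 6, -35, -0.006, -0.011, 0.004], [87, -15, 5, -34, -0.006, -0.011, 0.004], [87, -17, 7, -35, -0.006, -0.011, 0.004]]
[array([ 47.,  41.,  -0.,  65., -34., 109.,  43.]), array([ 63.,  44., -30.,  65., -19., 104.,  33.]), array([ 75.,  52., -55.,  65.,  -3., 102.,  22.]), array([ 81.,  63., -76.,  65.,  13., 103.,  12.])]
[array([ 47.,  48.,  -0.,  70., -33.,  98.,  50.]), array([ 63.,  51., -27.,  70., -16.,  93.,  40.]), array([ 74.,  59., -51.,  70.,   1.,  92.,  29.]), array([ 81.,  70., -71.,  70.,  18.,  94.,  17.]), array([ 25.,  54.,  38.,  70., -55., 109.,  62.]), array([ 39.,  49.,  12.,  70., -39., 101.,  54.])]
```

Request:
send_rows(
  plan=[
    [87,-14,5,-35,-0.006,-0.011,0.004],
    [87,-15,5,-36,-0.006,-0.011,0.004],
    [87,-15,5,-35,-0.006,-0.011,0.004],
    [87,-16,6,-35,-0.006,-0.011,0.004],
    [87,-15,5,-34,-0.006,-0.011,0.004],
    [87,-17,7,-35,-0.006,-0.011,0.004],
    [87,0,0,0,0,0,0],
    [87,0,0,0,0,0,0],
  ],
)

```text
time_s: 23.9
tool_pos: [0.5647, -0.2803, 0.192]
tool_rot: [179.7, -48.2, 87.6]
force: [-0.3, 0.5, -0.1]
grip_width: 0.0867
```

Run:
```python
from step import *
st(); env.read_camera("wrist"); c=env.get_calibration("wrist"); im=env.read_camera("wrist"); cs=env.get_calibration("scene"); sc=env.read_camera("scene")
cv2.imwrite("pics/s11.png",np.hstack([im[:,80:480,::-1],cv2.resize(sc[80:200,360:480,::-1],(400,400),interpolation=cv2.INTER_CUBIC)]))
print("pred rim px",proj(c,corners([.562,-.309,np.radians(-2.5)],(.066,.082,.1),0)[4:]).round(0).tolist())
```

```text
23.9 q [ 69.8186  49.4783 -47.6115  62.9985  -8.8646 101.8785  24.4486] p [ 0.5647 -0.2803  0.192 ] r [179.7132 -48.1804  87.6297] F [-0.3276  0.527  -0.1039] w 0.08669893803557929
tilt 41.8 az 87.2 jaw el 0.2 grasp [ 0.5626 -0.3225  0.2298] T [-0.8255 -0.0731 -0.0041]
pred rim px [[355.0, 257.0], [361.0, 354.0], [278.0, 354.0], [285.0, 257.0]]
```

View pics/s11.png

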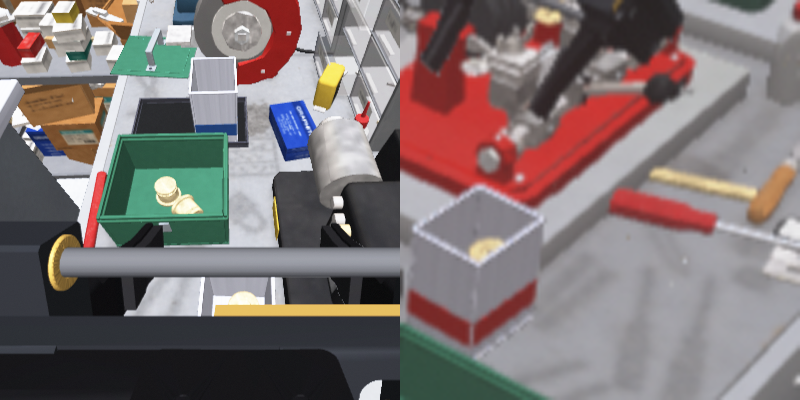

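Request:
send_rows(
  plan=[
    [87,-22,0,20,0,0,0],
    [87,-22,0,20,0,0,0],
    [87,-22,0,20,0,0,0],
    [87,-15,0,13,0,0,0],
    [87,0,0,0,0,0,0],
  ],
)

```text
time_s: 24.55
tool_pos: [0.5631, -0.279, 0.0805]
tool_rot: [-179.9, -48.3, 87.4]
force: [-0.7, -0.1, -0.7]
grip_width: 0.0869
```

Run:
```python
from step import *
st(); go([.562,-.321,.080],87.5,42,87,vt=.015)
```

```text
24.55 q [ 69.802   54.7621 -45.3574  67.7884  -5.6455  94.1998  29.0135] p [ 0.5631 -0.279   0.0805] r [-179.9085  -48.278    87.4078] F [-0.7025 -0.0634 -0.709 ] w 0.08687797772901397
tilt 41.7 az 87.5 jaw el -0.1 grasp [ 0.5613 -0.3213  0.1183] T [-0.861  -0.044   0.0329]
3 [[87, -10, 0, 9, -0.0, -0.002, -0.0], [87, -9, 1, 8, -0.0, -0.002, -0.0], [87, -10, 0, 9, -0.0, -0.002, -0.0]]
```

Request:
send_rows(
  plan=[
    [87,-10,0,9,0,-0.002,0],
    [87,-9,1,8,0,-0.002,0],
    [87,-10,0,9,0,-0.002,0],
    [87,0,0,0,0,0,0],
  ],
)

```text
time_s: 24.95
tool_pos: [0.5651, -0.2805, 0.0426]
tool_rot: [179.9, -47.8, 87.5]
force: [-0.9, -1.0, -0.9]
grip_width: 0.0872
```

Run:
```python
from step import *
st()
```

```text
24.95 q [ 69.4184  56.7785 -44.4537  68.5589  -4.3799  91.5162  30.3776] p [ 0.5651 -0.2805  0.0426] r [179.885  -47.7992  87.4879] F [-0.8742 -1.0177 -0.8593] w 0.08721679880511594
tilt 42.2 az 87.3 jaw el 0.1 grasp [ 0.5632 -0.3224  0.0807] T [-0.8751 -0.0239  0.008 ]
```

Request:
send_rows(
  plan=[
    [55,0,0,0,0,0,0],
    [55,0,0,0,0,0,0],
    [55,0,0,0,0,0,0],
    [55,0,0,0,0,0,0],
    [55,0,0,0,0,0,0],
    [55,0,0,0,0,0,0],
  ],
  grip_force=50,
)

```text
time_s: 25.55
tool_pos: [0.5657, -0.2811, 0.0452]
tool_rot: [179.7, -47.7, 87.6]
force: [-3.8, -0.9, 1.7]
grip_width: 0.0653
```

Run:
```python
from step import *
st()
```

```text
25.55 q [ 69.4515  56.6383 -44.5315  68.4611  -4.4357  91.6207  30.3609] p [ 0.5657 -0.2811  0.0452] r [179.7005 -47.747   87.6128] F [-3.7847 -0.9269  1.7179] w 0.06528345755786615
tilt 42.3 az 87.2 jaw el 0.2 grasp [ 0.5637 -0.323   0.0833] T [-0.5882  0.4348  0.5649]
```

Request:
send_rows(
  plan=[
    [55,15,0,-13,0,0,0],
    [55,26,0,-24,0,0,0],
    [55,26,0,-24,0,0,0],
    [55,26,0,-24,0,0,0],
    [55,26,0,-22,0,0,0],
    [55,0,0,0,0,0,0],
    [55,0,0,0,0,0,0],
    [55,0,0,0,0,0,0],
  ],
)

```text
time_s: 26.35
tool_pos: [0.5647, -0.2801, 0.2024]
tool_rot: [179.9, -47.7, 87.4]
force: [-0.4, 0.3, -5.1]
grip_width: 0.0658
```

Run:
```python
import step; from step import *
st(); step.MX=np.array([.021,0,-.0015]); 
s=go([.447,-.155,.255],90,42,55)
s=go(target([.445,-.12,.205],90,3,103),90,3,55,phi=103,start=s,vr=.12)
RB=Rtool(tdir(90,3),-jaw(90))@Rz(132); gg=target([.44,-.115,.187],90,3,132); print(gg,(RB@[np.cos(np.radians(42)),0,-np.sin(np.radians(42))]),[x.round() for x in AIK(gg+RB[:,2]*GO,RB)[::7]])
s=go(gg,90,3,55,phi=132,start=s,vr=.06)
```

```text
26.35 q [ 69.6452  48.8114 -47.7215  62.5099  -8.976  102.52    23.8038] p [ 0.5647 -0.2801  0.2024] r [179.927  -47.7488  87.4296] F [-0.4066  0.3143 -5.1244] w 0.06579084913157095
tilt 42.3 az 87.3 jaw el 0.0 grasp [ 0.5628 -0.322   0.2405] T [-1.6631 -0.0273 -0.0064]
5 [[55, 24, -25, 22, 0.007, 0.001, -0.006], [55, 24, -25, 22, 0.007, 0.001, -0.006], [55, 24, -24, 22, 0.007, 0.001, -0.006], [55, 24, -24, 23, 0.007, 0.001, -0.006], [55, 25, -24, 23, 0.007, 0.001, -0.006]]
16 [[55, 2, -1, 3, 0.038, 0.03, 0.107], [55, 1, -2, 3, 0.038, 0.03, 0.107], [55, 1, -1, 3, 0.038, 0.03, 0.107], [55, 1, -2, 3, 0.038, 0.03, 0.107], [55, 1, -1, 3, 0.038, 0.03, 0.107], [55, 0, -2, 3, 0.038, 0.03, 0.107], [55, 0, -1, 3, 0.038, 0.03, 0.107], [55, 0, -1, 4, 0.038, 0.03, 0.107], [55, 0, -1, 3, 0.038, 0.03, 0.107], [55, -1, -1, 4, 0.038, 0.03, 0.107], [55, 0, -1, 3, 0.038, 0.03, 0.107], [55, -1, 0, 3, 0.038, 0.03, 0.107], [55, -1, -1, 4, 0.038, 0.03, 0.107], [55, -1, 0, 3, 0.038, 0.03, 0.107], [55, -1, 1, 4, 0.038, 0.03, 0.107], [55, -2, 0, 3, 0.038, 0.03, 0.107]]
[ 0.4244 -0.1128  0.201 ] [ 0.5523 -0.6942 -0.4616] [array([ 51.,  40.,  -5., 100., -47., 114., -73.]), array([ 75.,  45., -35., 100., -37., 104., -85.]), array([ 90.,  57., -57., 100., -25.,  96., -98.]), array([  98.,   73.,  -73.,  100.,  -11.,   91., -113.])]
9 [[55, 0, 1, 1, 0.0, 0.0, 0.057], [55, 1, 1, 0, 0.0, 0.0, 0.057], [55, 0, 1, 1, 0.0, 0.0, 0.057], [55, 0, 1, 1, 0.0, 0.0, 0.057], [55, 1, 0, 0, 0.0, 0.0, 0.057], [55, 0, 1, 1, 0.0, 0.0, 0.057], [55, 1, 1, 0, 0.0, 0.0, 0.057], [55, 0, 1, 1, 0.0, 0.0, 0.057], [55, 1, 1, 1, 0.0, 0.0, 0.057]]
```

Request:
send_rows(
  plan=[
    [55,24,-25,22,0.007,0.001,-0.006],
    [55,24,-25,22,0.007,0.001,-0.006],
    [55,24,-24,22,0.007,0.001,-0.006],
    [55,24,-24,23,0.007,0.001,-0.006],
    [55,25,-24,23,0.007,0.001,-0.006],
    [55,0,0,0,0,0,0],
    [55,0,0,0,0,0,0],
  ],
)

```text
time_s: 27.05
tool_pos: [0.4467, -0.1118, 0.2176]
tool_rot: [180.0, -48.0, 90.1]
force: [0.9, -1.3, -5.5]
grip_width: 0.0659
```

Run:
```python
import step; from step import *
st(); step.MX=np.array([.021,0,-.0015]); 
s=go(target([.445,-.12,.205],90,3,103),90,3,55,phi=103,vr=.12)
```

```text
27.05 q [ 84.6755  27.9202 -56.8163  94.6308 -18.8484  93.0326  29.2292] p [ 0.4467 -0.1118  0.2176] r [179.9774 -48.0059  90.0598] F [ 0.8549 -1.2943 -5.4901] w 0.06591991568032825
tilt 42.0 az 90.0 jaw el 0.0 grasp [ 0.4468 -0.154   0.2555] T [-1.7356 -0.1032 -0.0538]
16 [[55, 2, -1, 3, 0.038, 0.03, 0.108], [55, 1, -2, 3, 0.038, 0.03, 0.108], [55, 1, -1, 3, 0.038, 0.03, 0.108], [55, 1, -2, 3, 0.038, 0.03, 0.108], [55, 1, -1, 3, 0.038, 0.03, 0.108], [55, 0, -1, 3, 0.038, 0.03, 0.108], [55, 0, -2, 3, 0.038, 0.03, 0.108], [55, 0, -1, 4, 0.038, 0.03, 0.108], [55, 0, -1, 3, 0.038, 0.03, 0.108], [55, -1, -1, 3, 0.038, 0.03, 0.108], [55, 0, 0, 4, 0.038, 0.03, 0.108], [55, -1, -1, 3, 0.038, 0.03, 0.108], [55, -1, 0, 3, 0.038, 0.03, 0.108], [55, -1, 0, 4, 0.038, 0.03, 0.108], [55, -1, 1, 3, 0.038, 0.03, 0.108], [55, -2, 0, 3, 0.038, 0.03, 0.108]]
```

Request:
send_rows(
  plan=[
    [55,2,-1,3,0.038,0.03,0.108],
    [55,1,-2,3,0.038,0.03,0.108],
    [55,1,-1,3,0.038,0.03,0.108],
    [55,1,-2,3,0.038,0.03,0.108],
    [55,1,-1,3,0.038,0.03,0.108],
    [55,0,-1,3,0.038,0.03,0.108],
    [55,0,-2,3,0.038,0.03,0.108],
    [55,0,-1,4,0.038,0.03,0.108],
    [55,0,-1,3,0.038,0.03,0.108],
    [55,-1,-1,3,0.038,0.03,0.108],
    [55,0,0,4,0.038,0.03,0.108],
    [55,-1,-1,3,0.038,0.03,0.108],
  ],
)

```text
time_s: 28.25
tool_pos: [0.4328, -0.0758, 0.2091]
tool_rot: [-101.8, -10.1, 9.0]
force: [-0.1, -0.8, -5.0]
grip_width: 0.0659
```

Request:
send_rows(
  plan=[
    [55,-1,0,3,0.038,0.03,0.108],
    [55,-1,0,4,0.038,0.03,0.108],
    [55,-1,1,3,0.038,0.03,0.108],
    [55,-2,0,3,0.038,0.03,0.108],
    [55,0,0,0,0,0,0],
  ],
)

```text
time_s: 28.75
tool_pos: [0.4252, -0.0637, 0.2054]
tool_rot: [-93.3, 13.5, -1.0]
force: [-0.4, -0.7, -4.5]
grip_width: 0.0658
```

Run:
```python
import step; from step import *
st(); step.MX=np.array([.021,0,-.0015]); mst()
go(target([.44,-.115,.187],90,3,132),90,3,55,phi=132,vr=.06)
```

```text
28.75 q [ 69.8197  43.5896 -30.8503  98.6368 -40.4819 105.2738 -56.1861] p [ 0.4252 -0.0637  0.2054] r [-93.2992  13.5419  -0.9674] F [-0.3762 -0.6939 -4.4864] w 0.0658044544442797
tilt 3.2 az 89.8 jaw el -76.1 grasp [ 0.425  -0.1203  0.2086] T [-2.3442 -0.0676 -0.0318]
mouth [ 0.4454 -0.1222  0.2037] tilt of tin 98.6
9 [[55, 0, 1, 1, 0.0, -0.001, 0.055], [55, 0, 1, 1, 0.0, -0.001, 0.055], [55, 0, 0, 1, 0.0, -0.001, 0.055], [55, 1, 1, 1, 0.0, -0.001, 0.055], [55, 0, 1, 0, 0.0, -0.001, 0.055], [55, 0, 0, 1, 0.0, -0.001, 0.055], [55, 1, 1, 1, 0.0, -0.001, 0.055], [55, 0, 1, 1, 0.0, -0.001, 0.055], [55, 0, 1, 1, 0.0, -0.001, 0.055]]
```

Request:
send_rows(
  plan=[
    [55,0,1,1,0,-0.001,0.055],
    [55,0,1,1,0,-0.001,0.055],
    [55,0,0,1,0,-0.001,0.055],
    [55,1,1,1,0,-0.001,0.055],
    [55,0,1,0,0,-0.001,0.055],
    [55,0,0,1,0,-0.001,0.055],
    [55,1,1,1,0,-0.001,0.055],
    [55,0,1,1,0,-0.001,0.055],
    [55,0,1,1,0,-0.001,0.055],
    [55,0,0,0,0,0,0.02],
    [55,0,0,0,0,0,0],
    [55,0,0,0,0,0,0],
  ],
)

```text
time_s: 29.95
tool_pos: [0.4246, -0.0551, 0.2006]
tool_rot: [-94.1, 42.6, -2.3]
force: [-1.1, 0.7, -3.7]
grip_width: 0.0658
```

Request:
send_rows(
  plan=[
    [55,0,0,0,0,0,0],
    [55,0,0,0,0,0,0],
    [55,0,0,0,0,0,0],
    [55,0,0,0,0,0,0],
    [55,0,0,0,0,0,0],
    [55,0,0,0,0,0,0],
    [55,0,0,0,0,0,0],
  ],
)

```text
time_s: 30.65
tool_pos: [0.4241, -0.0548, 0.201]
tool_rot: [-94.0, 42.8, -2.3]
force: [-0.9, -1.1, -1.5]
grip_width: 0.0656
```

Run:
```python
import step; from step import *
st(); step.MX=np.array([.021,0,-.0015]); mst()
go([.445,-.15,.255],90,42,55,vr=.13)
```

```text
30.65 q [ 64.783   42.2844 -25.1311  99.3955 -42.6493 106.696  -82.4791] p [ 0.4241 -0.0548  0.201 ] r [-94.0128  42.7555  -2.2717] F [-0.8929 -1.0909 -1.4681] w 0.06560245453713892
tilt 2.9 az 90.5 jaw el -47.1 grasp [ 0.4246 -0.1115  0.2039] T [-1.4402  0.0305 -0.0442]
mouth [ 0.44   -0.1136  0.1897] tilt of tin 120.2
19 [[55, 0, -1, -3, -0.041, -0.018, -0.116], [55, 1, -1, -3, -0.041, -0.018, -0.116], [55, 0, -1, -3, -0.041, -0.018, -0.116], [55, 1, -1, -3, -0.041, -0.018, -0.116], [55, 0, -1, -3, -0.041, -0.018, -0.116], [55, 1, 0, -3, -0.041, -0.018, -0.116], [55, 0, 0, -3, -0.041, -0.018, -0.116], [55, 1, 0, -3, -0.041, -0.018, -0.116], [55, 0, 0, -3, -0.041, -0.018, -0.116], [55, 0, 0, -3, -0.041, -0.018, -0.116], [55, 1, 1, -3, -0.041, -0.018, -0.116], [55, 0, 1, -3, -0.041, -0.018, -0.116], [55, 0, 0, -3, -0.041, -0.018, -0.116], [55, -1, 1, -3, -0.041, -0.018, -0.116], [55, 0, 1, -3, -0.041, -0.018, -0.116], [55, 0, 1, -3, -0.041, -0.018, -0.116], [55, -1, 1, -3, -0.041, -0.018, -0.116], [55, -1, 1, -3, -0.041, -0.018, -0.116], [55, -1, 1, -2, -0.041, -0.018, -0.116]]
```

Request:
send_rows(
  plan=[
    [55,0,-1,-3,-0.041,-0.018,-0.116],
    [55,1,-1,-3,-0.041,-0.018,-0.116],
    [55,0,-1,-3,-0.041,-0.018,-0.116],
    [55,1,-1,-3,-0.041,-0.018,-0.116],
    [55,0,-1,-3,-0.041,-0.018,-0.116],
    [55,1,0,-3,-0.041,-0.018,-0.116],
    [55,0,0,-3,-0.041,-0.018,-0.116],
    [55,1,0,-3,-0.041,-0.018,-0.116],
    [55,0,0,-3,-0.041,-0.018,-0.116],
    [55,0,0,-3,-0.041,-0.018,-0.116],
    [55,1,1,-3,-0.041,-0.018,-0.116],
    [55,0,1,-3,-0.041,-0.018,-0.116],
  ],
)

```text
time_s: 31.85
tool_pos: [0.4377, -0.088, 0.2108]
tool_rot: [-123.3, -30.6, 32.5]
force: [-0.2, -0.7, -1.0]
grip_width: 0.0657
```

Request:
send_rows(
  plan=[
    [55,0,0,-3,-0.041,-0.018,-0.116],
    [55,-1,1,-3,-0.041,-0.018,-0.116],
    [55,0,1,-3,-0.041,-0.018,-0.116],
    [55,0,1,-3,-0.041,-0.018,-0.116],
    [55,-1,1,-3,-0.041,-0.018,-0.116],
    [55,-1,1,-3,-0.041,-0.018,-0.116],
    [55,-1,1,-2,-0.041,-0.018,-0.116],
    [55,0,0,0,0,0,0],
    [55,0,0,0,0,0,0],
    [55,0,0,0,0,0,0],
    [55,0,0,0,0,0,0],
  ],
)

```text
time_s: 32.95
tool_pos: [0.4447, -0.1072, 0.2167]
tool_rot: [-179.4, -48.2, 90.0]
force: [0.1, -0.6, -0.5]
grip_width: 0.0658
```

Request:
send_rows(
  plan=[
    [55,0,0,0,0,0,0],
    [55,0,0,0,0,0,0],
    [55,0,0,0,0,0,0],
    [55,0,0,0,0,0,0],
    [55,0,0,0,0,0,0],
    [55,0,0,0,0,0,0],
    [55,0,0,0,0,0,0],
    [55,0,0,0,0,0,0],
    [55,0,0,0,0,0,0],
  ],
)

```text
time_s: 33.85
tool_pos: [0.4447, -0.1075, 0.2169]
tool_rot: [-179.5, -48.1, 90.0]
force: [-0.5, -0.6, -1.0]
grip_width: 0.0653
```

Run:
```python
import step; from step import *
st(); step.MX=np.array([.021,0,-.0015]); mst()
fz=[]
for k in range(4):
    fz.append(env.get_obs()["force"][2]); im=env.read_camera("scene" if k<3 else "wrist")
    if k==1: a=im
print(fz)
cv2.imwrite("pics/s12.png",np.hstack([cv2.resize(a[110:310,280:480,::-1],(400,400),interpolation=cv2.INTER_CUBIC),cv2.resize(im[:,100:500,::-1],(400,400))]))
s=go([.442,.004,.20],90,42,55)
```

```text
33.85 q [ 85.0016  28.2211 -57.7243  94.9045 -18.4524  93.0245  28.7083] p [ 0.4447 -0.1075  0.2169] r [-179.5108  -48.1208   90.0385] F [-0.5431 -0.5623 -1.0224] w 0.06527617386090738
tilt 41.9 az 90.7 jaw el -0.3 grasp [ 0.4452 -0.1498  0.2547] T [-1.1312 -0.0914 -0.0064]
mouth [ 0.4452 -0.1369  0.2713] tilt of tin 3.9
[np.float64(-1.022402543869549), np.float64(-1.1922552859177868), np.float64(-1.4140479327686954), np.float64(-0.6568277552955517)]
4 [[55, 15, 0, 38, -0.002, -0.001, 0.0], [55, 16, -1, 37, -0.002, -0.001, 0.0], [55, 15, 0, 38, -0.002, -0.001, 0.0], [55, 16, -1, 38, -0.002, -0.001, 0.0]]
```

View pics/s12.png

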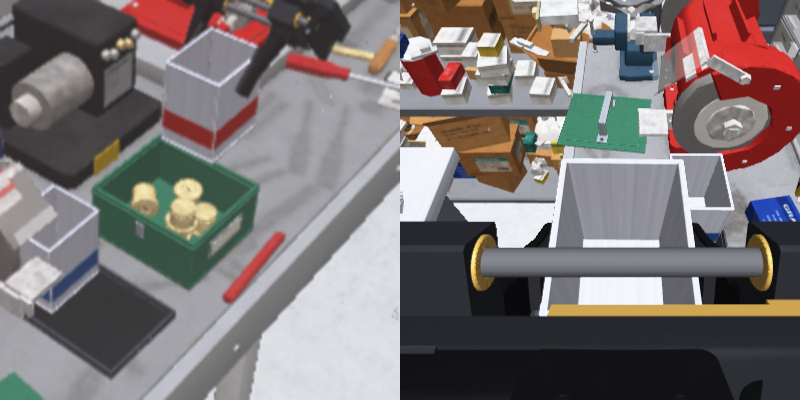

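Request:
send_rows(
  plan=[
    [55,15,0,38,-0.002,-0.001,0],
    [55,16,-1,37,-0.002,-0.001,0],
    [55,15,0,38,-0.002,-0.001,0],
    [55,16,-1,38,-0.002,-0.001,0],
    [55,0,0,0,0,0,0],
    [55,0,0,0,0,0,0],
  ],
)

```text
time_s: 34.65
tool_pos: [0.4411, 0.0469, 0.1618]
tool_rot: [-179.9, -47.8, 90.1]
force: [0.2, -0.5, -2.2]
grip_width: 0.0658
```

Run:
```python
from step import *
st(); s=go([.441,.003,.098],90,42,55,vt=.025); go([.441,.003,.087],90,42,55,start=s,vt=.005)
```

```text
34.65 q [ 83.4404  20.8175 -64.1319 111.1558 -26.7733  78.0904  28.193 ] p [0.4411 0.0469 0.1618] r [-179.9255  -47.8449   90.1247] F [ 0.1635 -0.5436 -2.2286] w 0.06582701884563019
tilt 42.2 az 90.2 jaw el -0.0 grasp [0.4413 0.0049 0.1998] T [-1.1272 -0.1213  0.0007]
5 [[55, -15, 0, 13, -0.001, 0.001, 0.0], [55, -16, 0, 14, -0.001, 0.001, 0.0], [55, -15, 0, 13, -0.001, 0.001, 0.0], [55, -15, 0, 13, -0.001, 0.001, 0.0], [55, -16, 0, 14, -0.001, 0.001, 0.0]]
3 [[55, -3, 0, 2, 0.001, -0.001, 0.0], [55, -2, 0, 3, 0.001, -0.001, 0.0], [55, -3, 0, 2, 0.001, -0.001, 0.0]]
```

Request:
send_rows(
  plan=[
    [55,-15,0,13,-0.001,0.001,0],
    [55,-16,0,14,-0.001,0.001,0],
    [55,-15,0,13,-0.001,0.001,0],
    [55,-15,0,13,-0.001,0.001,0],
    [55,-16,0,14,-0.001,0.001,0],
    [55,0,0,0,0,0,0],
    [55,-3,0,2,0,0,0],
    [55,-2,0,3,0,0,0],
    [55,-3,0,2,0,0,0],
    [55,0,0,0,0,0,0],
    [55,0,0,0,0,0,0],
  ],
)

```text
time_s: 35.75
tool_pos: [0.4432, 0.0467, 0.0542]
tool_rot: [179.7, -48.6, 90.2]
force: [-1.5, 1.7, 17.2]
grip_width: 0.0659
```

Run:
```python
from step import *
st()
```

```text
35.75 q [ 76.8427  32.1885 -57.5304 114.9033 -20.2606  66.1882  30.8445] p [0.4432 0.0467 0.0542] r [179.6609 -48.5711  90.1814] F [-1.538   1.7351 17.1779] w 0.0659116442157754
tilt 41.4 az 89.7 jaw el 0.2 grasp [0.443  0.0042 0.0918] T [1.7383 0.526  0.2737]
```

Request:
send_rows(
  plan=[
    [55,15,0,-13,0,0,0],
    [55,15,0,-13,0,0,0],
    [55,15,0,-13,0,0,0],
    [55,15,0,-13,0,0,0],
    [55,0,0,0,0,0,0],
    [55,0,0,0,0,0,0],
  ],
)

```text
time_s: 36.35
tool_pos: [0.4419, 0.0447, 0.1284]
tool_rot: [179.7, -48.0, 90.1]
force: [-0.4, -0.0, -1.7]
grip_width: 0.0658
```

Run:
```python
from step import *
st()
p,R=pose(); g=p-GO*R[:,2]
o=[]; sv=[]
for n in ("scene","side"):
    im=env.read_camera(n); c=env.get_calibration(n); e=proj(c,g+[0,.012,-.03])[0]
    L=[d for q in ("can_b","can_b_center") for d in env.regions_of(n,q)]
    L=[d for d in L if np.hypot((d["rect"][0]+d["rect"][2])/2-e[0],(d["rect"][1]+d["rect"][3])/2-e[1])<22]
    print(n,e,[(round(d["confidence"],2),[int(v) for v in d["rect"]]) for d in L])
    x,y=int(e[0]),int(e[1]); k=im[y-60:y+60,x-60:x+60,::-1].copy(); k=cv2.resize(k,(400,400),interpolation=cv2.INTER_CUBIC)
    P=corners([g[0],g[1]+.013,0],(.066,.082,.1),g[2]-.0833); q=((proj(c,P)-[x-60,y-60]+.5)*400/120).astype(int)
    for lp in (q[:4],q[4:]): cv2.polylines(k,[lp],True,(0,255,255),1)
    sv.append(k)
    if L:
        o.append((c,L[0]["region"])); xx,f=fit(o[-1:],[g[0],g[1]+.012,0],(.066,.082,.1),g[2]-.083,True); print(xx,f)
if len(o)==2:
    xx,f=fit(o,[g[0],g[1]+.012,0],(.066,.082,.1),g[2]-.083,True); print("both",xx,f,"centre-grasp y",xx[1]-g[1],"h",.083-xx[3]*.1)
cv2.imwrite("pics/s13.png",np.hstack(sv))
```

```text
36.35 q [ 81.8319  24.1469 -62.4198 112.762  -24.7953  74.1488  29.14  ] p [0.4419 0.0447 0.1284] r [179.6695 -48.034   90.0626] F [-0.4404 -0.0371 -1.6533] w 0.06575561338654769
tilt 42.0 az 89.6 jaw el 0.2 grasp [0.4417 0.0026 0.1664] T [-1.1197 -0.0807  0.0012]
scene [338.3845 227.1474] [(0.81, [314, 194, 368, 261]), (0.65, [318, 192, 368, 262])]
[ 0.4412  0.0067  0.0201 -0.0289] 0.10119226762356759
side [336.537 209.354] [(0.93, [320, 179, 354, 241]), (0.18, [306, 179, 366, 230]), (0.67, [317, 180, 356, 241])]
[ 0.4411  0.0069  0.0337 -0.0245] 0.04792277781567633
both [ 0.441   0.0068  0.0234 -0.0232] 0.07427572682816364 centre-grasp y 0.004222280555989932 h 0.08531527952787558
```

View pics/s13.png

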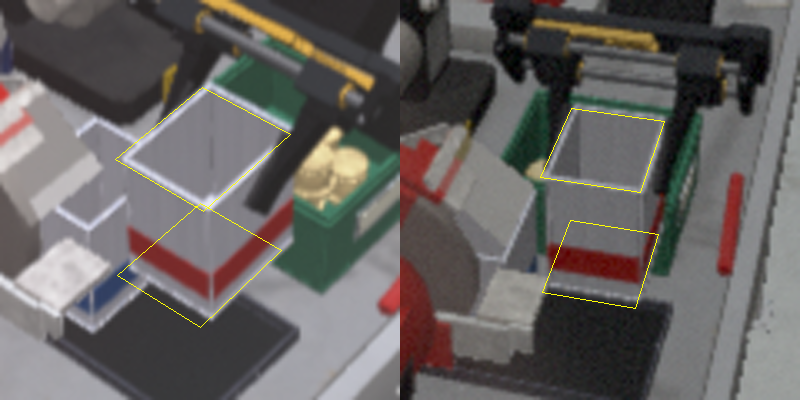

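```bash
cat > tiltfit.py <<'E'
from step import *
def tfit(query):
    p,R=pose(); g=p-GO*R[:,2]; M=[]
    for n in ("scene","side"):
        env.read_camera(n); c=env.get_calibration(n); e=proj(c,g+[0,.008,-.03])[0]
        L=[d for q in query for d in env.regions_of(n,q)]
        L=[d for d in L if np.hypot((d["rect"][0]+d["rect"][2])/2-e[0],(d["rect"][1]+d["rect"][3])/2-e[1])<22]
        L.sort(key=lambda d:-d["confidence"]); M+=[(c,cv2.resize(d["region"].astype(np.uint8),None,fx=4,fy=4,interpolation=0)>0) for d in L[:2]]
    B=corners([0,0,0],(.066,.082,.1),-.05)
    def cost(v):
        P=B@Ro.from_euler('x',v[3]*10).as_matrix().T+[v[0],v[1],v[2]]
        return sum(1-(s&m).sum()/(s|m).sum() for c,m in M for s in [sil(c,P)])/len(M)
    q=np.array([g[0],g[1]+.008,g[2]-.033,0]); best=None
    for t in (-.01,0,.01):
        q[3]=t; S=[q]+[q+d*e for d,e in zip((.01,.01,.01,.008),np.eye(4))]
        r=minimize(cost,q,method="Nelder-Mead",options=dict(initial_simplex=S,xatol=1e-4,fatol=1e-5,maxiter=300))
        if best is None or r.fun<best.fun: best=r
    print(len(M),"centre",best.x[:3],"rel grasp",best.x[:3]-g,"tilt about +x deg",np.degrees(best.x[3]*10),"cost",best.fun); return best.x
E
python3 -c "
from tiltfit import *
tfit(('can_b','can_b_center'))"
```

```text
4 centre [0.4403 0.0084 0.1314] rel grasp [-0.0007  0.0049 -0.0347] tilt about +x deg -3.8591644676426844 cost 0.08384775910706438
```

Run:
```python
from step import *
s=go([.441,.013,.155],90,36.5,55); s=go([.441,.013,.097],90,36.5,55,start=s,vt=.02)
```

```text
1 [[55, 3, -1, 14, 0.004, 0.093, 0.001]]
3 [[55, -16, 0, 12, -0.0, -0.0, -0.0], [55, -15, 0, 11, -0.0, -0.0, -0.0], [55, -16, 0, 12, -0.0, -0.0, -0.0]]
```

Request:
send_rows(
  plan=[
    [55,2,-1,7,0.002,0.046,0],
    [55,1,0,7,0.002,0.047,0],
    [55,-16,0,12,0,0,0],
    [55,-15,0,11,0,0,0],
    [55,-16,0,12,0,0,0],
    [55,0,0,0,0,0,0],
    [55,0,0,0,0,0,0],
  ],
)

```text
time_s: 37.65
tool_pos: [0.4408, 0.0587, 0.0639]
tool_rot: [180.0, -53.6, 90.1]
force: [-0.0, -0.2, -1.4]
grip_width: 0.0658
```

```bash
python3 -c "
from tiltfit import *
st(); tfit(('can_b','can_b_center'))"
```

```text
37.65 q [ 77.3576  35.2565 -57.3243 114.5947 -21.9654  67.7614  32.3668] p [0.4408 0.0587 0.0639] r [179.9746 -53.5817  90.0511] F [-0.0247 -0.1671 -1.4318] w 0.06582149172379832
tilt 36.4 az 90.0 jaw el 0.0 grasp [0.4408 0.0131 0.0975] T [-1.1823 -0.0485 -0.0037]
3 centre [0.4413 0.0186 0.0599] rel grasp [ 0.0005  0.0055 -0.0376] tilt about +x deg 2.51515002612288 cost 0.09902593006353448
```

Request:
send_rows(
  plan=[
    [55,-3,0,2,0,0,0],
    [55,-3,0,3,0,0,0],
    [55,-3,0,2,0,0,0],
    [55,0,0,0,0,0,0],
    [55,0,0,0,0,0,0],
  ],
)

```text
time_s: 38.45
tool_pos: [0.4404, 0.0592, 0.0523]
tool_rot: [-180.0, -53.6, 90.1]
force: [-1.7, -0.7, 3.3]
grip_width: 0.0658
```

```bash
python3 -c "
from step import *
st()"
```

```text
38.45 q [ 76.6793  36.4409 -56.5455 114.807  -21.2941  66.6647  32.7307] p [0.4404 0.0592 0.0523] r [-179.987   -53.6029   90.0655] F [-1.691  -0.6723  3.2527] w 0.06578330312629174
tilt 36.4 az 90.1 jaw el -0.0 grasp [0.4405 0.0136 0.086 ] T [-0.5475  0.0822  0.2496]
```

Request:
send_rows(
  plan=[
    [70,0,0,0,0,0,0],
    [76,0,0,0,0,0,0],
    [78,0,0,0,0,0,0],
    [78,0,0,0,0,0,0],
    [78,0,0,-15,0,0,0],
    [78,0,0,-30,0,0,0],
    [78,0,0,-45,0,0,0],
    [87,0,0,-45,0,0,0],
    [87,20,0,-40,0,0,0],
    [87,0,0,0,0,0,0],
  ],
)

```text
time_s: 39.45
tool_pos: [0.4438, -0.0744, 0.1752]
tool_rot: [179.4, -53.2, 90.2]
force: [0.5, -0.3, -0.3]
grip_width: 0.0864
```

Run:
```python
from step import *
st()
RA=Rtool([0,0,-1],[1,0,0]); p,R=pose()
for n in ("scene","side"):
    im=env.read_camera(n); c=env.get_calibration(n)
    for q,e3,dims,z in (("can_b",[.441,.02,.053],(.066,.082,.1),.003),("can_a",[.536,.015,.053],(.066,.082,.1),.003),("lid",[.412,.216,.007],(.152,.136,.003),.005)):
        e=proj(c,e3)[0]
        L=[d for d in env.regions_of(n,q) if np.hypot((d["rect"][0]+d["rect"][2])/2-e[0],(d["rect"][1]+d["rect"][3])/2-e[1])<25]
        for d in L[:1]:
            x,f=fit([(c,d["region"])],[e3[0],e3[1],0],dims,z); print(n,q,x[:2],np.degrees(x[2]),f)
    if n=="scene": a=im
cv2.imwrite("pics/s14.png",cv2.resize(a[140:400,220:480,::-1],(580,580),interpolation=cv2.INTER_CUBIC))
```

```text
39.45 q [ 84.4301  31.5972 -56.5133 100.2132 -20.6089  87.9076  31.5643] p [ 0.4438 -0.0744  0.1752] r [179.3881 -53.2467  90.192 ] F [ 0.4605 -0.2877 -0.3304] w 0.08640957345436158
tilt 36.8 az 89.4 jaw el 0.4 grasp [ 0.4434 -0.1198  0.2092] T [-0.9719 -0.1431 -0.0576]
scene can_b [0.4378 0.0247] 0.9180425523886286 0.028289777686501982
scene can_a [0.523  0.0075] 31.21257256081504 0.4773727215587681
scene lid [0.4113 0.2153] -7.202993826894187 0.03326230314340117
side can_b [0.4387 0.0248] 0.31220903640114317 0.035543403964456544
side can_a [ 0.5439 -0.0695] 19.763460716038946 0.7715928073106023
side lid [0.4119 0.2153] -7.560298211519244 0.043051415521051184
```

View pics/s14.png

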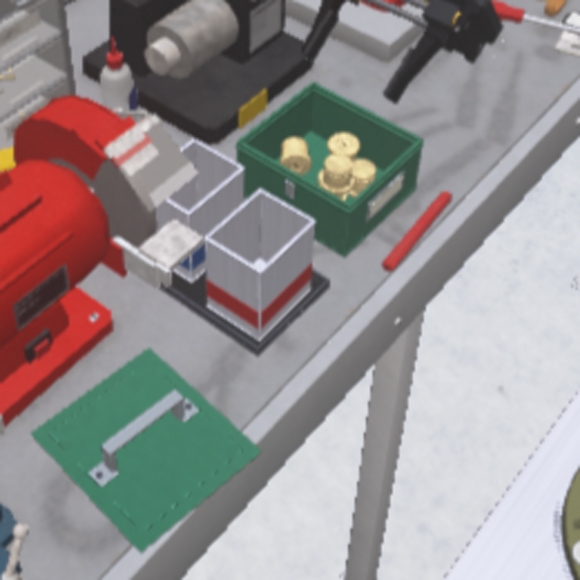

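Run:
```python
from step import *
RA=Rtool([0,0,-1],[1,0,0]); p,R=pose()
r,p1,R1=plan(p,R,[.476,-.09,.26],RA,87,vr=.12); show(r)
r,p1,R1=plan(p1,R1,[.44,.13,.26],RA,87,vr=.12); show(r)
for z in (.036,.2): print([x.round() for x in AIK(np.array([.394,.2153,z-.0567]),RA)[::8]])
```

```text
8 [[87, 7, 4, -9, -0.0, -0.117, 0.0], [87, 7, 5, -9, -0.0, -0.117, 0.0], [87, 5, 4, -10, -0.0, -0.117, 0.0], [87, 4, 5, -11, -0.0, -0.117, 0.0], [87, 2, 4, -11, -0.0, -0.117, 0.0], [87, 2, 5, -11, -0.0, -0.117, 0.0], [87, 0, 4, -12, -0.0, -0.117, 0.0], [87, -2, 5, -11, -0.0, -0.117, 0.0]]
5 [[87, 44, -7, 0, -0.0, 0.0, 0.0], [87, 44, -7, 0, -0.0, 0.0, 0.0], [87, 44, -7, 0, -0.0, 0.0, 0.0], [87, 44, -8, 0, -0.0, 0.0, 0.0], [87, 44, -7, 0, -0.0, 0.0, 0.0]]
[array([-29.,   7.,   0., 123.,  -0.,  50., -29.]), array([-91.,  15.,  68., 123., -18.,  52., -13.])]
[array([-29.,  -5.,   0., 113.,   0.,  71., -29.]), array([ 33.,  -9., -57., 113.,  -8.,  72., -21.])]
```

Request:
send_rows(
  plan=[
    [87,7,4,-9,0,-0.117,0],
    [87,7,5,-9,0,-0.117,0],
    [87,5,4,-10,0,-0.117,0],
    [87,4,5,-11,0,-0.117,0],
    [87,2,4,-11,0,-0.117,0],
    [87,2,5,-11,0,-0.117,0],
    [87,0,4,-12,0,-0.117,0],
    [87,-2,5,-11,0,-0.117,0],
    [87,0,0,0,0,0,0],
    [87,0,0,0,0,0,0],
  ],
)

```text
time_s: 40.85
tool_pos: [0.4761, -0.0907, 0.26]
tool_rot: [-180.0, 0.1, 90.1]
force: [0.1, 0.1, -0.3]
grip_width: 0.0869
```

```bash
cat > wfit.py <<'E'
from step import *
def wfit(q,p0,dims,z0,save=None):
    env.read_camera("wrist"); c=env.get_calibration("wrist"); im=env.read_camera("wrist")
    if save: cv2.imwrite(save,im[:,:,::-1]); np.save(save+".npy",c["extrinsics"])
    for d in env.regions_of("wrist",q)[:2]:
        x,f=fit([(c,d["region"])],p0,dims,z0); print("wrist",q,round(d["confidence"],2),[int(v) for v in d["rect"]],x[:2],np.degrees(x[2]),round(f,3),"edges px",d["region"].sum())
        m=d["region"].astype(np.uint8); ct=max(cv2.findContours(m,0,1)[0],key=cv2.contourArea)
        r=cv2.minAreaRect(ct); print("   minrect at top plane", [ray(c,b,z0+dims[2])[:2].round(4).tolist() for b in cv2.boxPoints(r)], "centre",ray(c,r[0],z0+dims[2])[:2])
E
python3 - <<'E'
from wfit import *
st(); wfit("stock_box",[.477,-.14,0],(.146,.13,.075),0,"pics/wb.png")
E
```

```text
40.85 q [ 77.7873  -3.5482 -66.3216  96.8665  -3.1987  84.5947  11.9284] p [ 0.4761 -0.0907  0.26  ] r [-179.9612    0.0581   90.1191] F [ 0.1415  0.0802 -0.3218] w 0.08693522792100647
tilt 89.9 az -123.6 jaw el -0.0 grasp [ 0.4762 -0.0907  0.3167] T [-0.0522 -0.0335 -0.0015]
wrist stock_box 0.75 [269, 148, 383, 246] [ 0.4795 -0.1394] -1.369299386353734 0.248 edges px 8904
   minrect at top plane [[0.4012, -0.1941], [0.4088, -0.0659], [0.553, -0.0681], [0.5574, -0.1967]] centre [ 0.4801 -0.1286]
```

Request:
send_rows(
  plan=[
    [87,-25,0,0,0,0,0],
    [87,-30,0,0,0,0,0],
    [87,0,0,0,0,0,0],
    [87,0,0,0,0,0,0],
    [87,0,0,0,0,0,0],
  ],
)

```text
time_s: 41.5
tool_pos: [0.4765, -0.1463, 0.2603]
tool_rot: [-180.0, 0.0, 90.0]
force: [-0.2, -0.7, -0.2]
grip_width: 0.0869
```

```bash
cat > gfit.py <<'E'
from step import *
def gmask(im):
    h=cv2.cvtColor(im,cv2.COLOR_RGB2HSV); return ((h[...,0]>65)&(h[...,0]<95)&(h[...,1]>90)&(h[...,2]>25)).astype(np.uint8)
def gfit(p0,dims,z0,win,cut=244,save=None):
    env.read_camera("wrist"); c=env.get_calibration("wrist"); im=env.read_camera("wrist")
    if save: cv2.imwrite(save,im[:,:,::-1])
    m=gmask(im); k=np.zeros_like(m); k[win[1]:win[3],win[0]:win[2]]=1; m&=k
    n,l,s,_=cv2.connectedComponentsWithStats(m); 
    pts=cv2.findNonZero((m*np.isin(l,[i for i in range(1,n) if s[i,4]>60])).astype(np.uint8)); hull=cv2.convexHull(pts); M=np.zeros((1600,2560),np.uint8)
    m4=cv2.resize(m,None,fx=4,fy=4,interpolation=0); ct=np.vstack([q for q in cv2.findContours(m4,0,1)[0] if cv2.contourArea(q)>900]); cv2.fillConvexPoly(M,cv2.convexHull(ct),1)
    M=M[:cut*4]>0
    def cost(p):
        S=sil(c,corners(p,dims,z0))[:cut*4]; return 1-(S&M).sum()/(S|M).sum()
    best=None
    for dy in (-.1,0,.1):
        q=np.array([p0[0],p0[1],p0[2]+dy]); r=minimize(cost,q,method="Nelder-Mead",options=dict(initial_simplex=[q,q+[.01,0,0],q+[0,.01,0],q+[0,0,.1]],xatol=1e-5,fatol=1e-6,maxiter=300))
        if best is None or r.fun<best.fun: best=r
    print("green fit",best.x[:2],"yaw",np.degrees(best.x[2]),"cost",round(best.fun,4),"hull rect",cv2.boundingRect(hull)); return best.x
E
python3 - <<'E'
from gfit import *
st(); c=env.get_calibration("wrist"); q=proj(c,corners([.477,-.14,0],(.146,.13,.075),0)); a=q.min(0).astype(int)-25; b=q.max(0).astype(int)+25; print(a,b)
gfit([.477,-.14,0],(.146,.13,.075),0,[max(0,a[0]),max(0,a[1]),b[0],b[1]],save="pics/wb2.png")
E
```

```text
41.5 q [ 79.4694   0.3778 -64.7204  95.2681   0.3521  84.5714  14.7174] p [ 0.4765 -0.1463  0.2603] r [-179.9971    0.0084   90.0012] F [-0.1531 -0.6652 -0.1566] w 0.08688877377281165
tilt 90.0 az -109.3 jaw el -0.0 grasp [ 0.4765 -0.1463  0.317 ] T [ 0.0754 -0.1411 -0.0021]
[235  87] [407 241]
green fit [ 0.4795 -0.1395] yaw -0.8060436396331617 cost 0.0054 hull rect (264, 112, 122, 105)
```

Request:
send_rows(
  plan=[
    [87,30,-7,0,0,0,0],
    [87,44,-10,0,0,0,0],
    [87,44,-11,0,0,0,0],
    [87,44,-10,0,0,0,0],
    [87,44,-10,0,0,0,0],
    [87,44,-11,0,0,0,0],
    [87,44,-10,0,0,0,0],
    [87,40,-10,0,0,0,0],
    [87,20,-4,0,0,0,0],
    [87,0,0,0,0,0,0],
    [87,0,0,0,0,0,0],
  ],
)

```text
time_s: 42.7
tool_pos: [0.3933, 0.2077, 0.2599]
tool_rot: [179.9, 0.2, 90.1]
force: [0.3, -0.4, 0.3]
grip_width: 0.087
```

Run:
```python
from gfit import *
st(); c=env.get_calibration("wrist"); q=proj(c,corners([.412,.215,-.125],(.152,.136,.003),.005)); a=q.min(0).astype(int)-25; b=q.max(0).astype(int)+25; print(a,b)
gfit([.412,.215,-.125],(.152,.136,.003),.005,[max(0,a[0]),max(0,a[1]),b[0],b[1]],save="pics/wl.png")
p,R=pose(); print("jaw",R[:,1])
```

```text
42.7 q [ 44.0049 -15.7148 -62.0168 101.4357 -13.6636  86.2032 -16.0568] p [0.3933 0.2077 0.2599] r [179.9475   0.1986  90.1169] F [ 0.3229 -0.3681  0.3293] w 0.08703807862002204
tilt 89.8 az -75.1 jaw el 0.1 grasp [0.3932 0.2079 0.3166] T [ 0.0439 -0.1216  0.0505]
[252  77] [419 233]
green fit [0.4133 0.216 ] yaw -7.192212392625019 cost 0.0075 hull rect (279, 103, 116, 104)
jaw [ 1.     -0.0014  0.0003]
```

Request:
send_rows(
  plan=[
    [87,5,0,10,0,0,0.042],
    [87,5,0,30,0,0,0.042],
    [87,1,1,40,0,0,0.042],
    [87,0,0,45,0,0,0],
    [87,0,0,45,0,0,0],
    [87,0,0,40,0,0,0],
    [87,0,0,25,0,0,0],
    [87,0,0,0,0,0,0],
  ],
)

```text
time_s: 43.6
tool_pos: [0.3914, 0.216, 0.0212]
tool_rot: [-179.5, 0.2, 82.8]
force: [-0.3, -0.1, -0.0]
grip_width: 0.0872
```

Run:
```python
from step import *
st(); p,R=pose(); RB=Rtool([0,0,-1],[np.cos(np.radians(-7.2)),np.sin(np.radians(-7.2)),0])
show(plan(p,R,[.3945,.2184,-.0207],RB,87,vt=.025)[0])
```

```text
43.6 q [ 38.3022  14.4802 -75.1785 119.1     16.1501  58.6594 -52.3486] p [0.3914 0.216  0.0212] r [-179.4763    0.1616   82.751 ] F [-0.3311 -0.106  -0.0486] w 0.08720492110646129
tilt 89.5 az -170.1 jaw el -0.5 grasp [0.392  0.2161 0.0779] T [ 0.0049 -0.0949 -0.0109]
2 [[87, 1, 2, 21, -0.005, 0.001, -0.0], [87, 2, 1, 21, -0.005, 0.001, -0.0]]
```

Request:
send_rows(
  plan=[
    [87,1,1,15,-0.003,0.001,0],
    [87,1,1,15,-0.003,0.001,0],
    [87,1,1,12,-0.003,0,0],
    [87,0,0,0,0,0,0],
    [87,0,0,0,0,0,0],
  ],
)

```text
time_s: 44.1
tool_pos: [0.3997, 0.2204, -0.0156]
tool_rot: [179.3, -0.0, 82.7]
force: [-0.1, 0.4, 0.7]
grip_width: 0.0869
```

Run:
```python
from step import *
st(); p,R=pose(); RB=Rtool([0,0,-1],[np.cos(np.radians(-7.2)),np.sin(np.radians(-7.2)),0])
show(plan(p,R,[.3945,.2184,-.0207],RB,87,vt=.025)[0])
```

```text
44.1 q [ 31.5917  18.7797 -69.7976 120.6102  22.4254  54.3419 -57.7964] p [ 0.3997  0.2204 -0.0156] r [179.3235  -0.0021  82.7434] F [-0.0653  0.3784  0.7262] w 0.08692390172382682
tilt 89.3 az -7.1 jaw el 0.7 grasp [0.399  0.2205 0.0411] T [-0.0187 -0.1223 -0.0217]
1 [[87, -3, -5, 5, 0.012, -0.0, -0.001]]
```

Request:
send_rows(
  plan=[
    [87,-2,-3,4,0.012,0,0],
    [87,0,0,0,0,0,0],
    [40,0,0,0,0,0,0],
    [5,0,0,0,0,0,0],
    [5,0,0,0,0,0,0],
    [5,0,0,0,0,0,0],
    [5,0,0,0,0,0,0],
    [5,0,0,0,0,0,0],
    [5,0,0,0,0,0,0],
    [5,0,0,0,0,0,0],
    [5,0,0,0,0,0,0],
  ],
  grip_force=15,
)

```text
time_s: 45.2
tool_pos: [0.3955, 0.219, -0.021]
tool_rot: [-179.9, -0.0, 82.8]
force: [1.8, -0.5, -0.5]
grip_width: 0.0228
```

Run:
```python
from step import *
st()
```

```text
45.2 q [ 31.3924  19.5882 -69.4299 120.8144  22.6224  54.3376 -57.7673] p [ 0.3955  0.219  -0.021 ] r [-179.8882   -0.0062   82.8018] F [ 1.8093 -0.4663 -0.5061] w 0.022791777895945196
tilt 89.9 az 169.6 jaw el -0.1 grasp [0.3956 0.2189 0.0357] T [-0.0975 -0.3713  0.    ]
```

Request:
send_rows(
  plan=[
    [5,0,0,0,0,0,0],
    [5,0,0,0,0,0,0],
    [5,0,0,0,0,0,0],
    [5,0,0,0,0,0,0],
    [5,0,0,0,0,0,0],
  ],
  grip_force=40,
)

```text
time_s: 45.7
tool_pos: [0.3953, 0.219, -0.021]
tool_rot: [-179.9, -0.0, 82.8]
force: [2.8, 0.0, -0.3]
grip_width: 0.0112
```

Run:
```python
from step import *
st()
c=env.get_calibration("scene"); 
for n in ("scene","side"):
    env.read_camera(n); c=env.get_calibration(n)
    for d in env.regions_of(n,"lid")[:1]:
        x,f=fit([(c,d["region"])],[.4,.216,-.12],(.152,.136,.003),.005); print(n,x[:2],np.degrees(x[2]),f)
```

```text
45.7 q [ 31.3878  19.585  -69.4391 120.8191  22.6155  54.3456 -57.7651] p [ 0.3953  0.219  -0.021 ] r [-179.8802   -0.0009   82.8148] F [ 2.8451  0.0027 -0.2894] w 0.011181053825628747
tilt 89.9 az 172.4 jaw el -0.1 grasp [0.3954 0.219  0.0357] T [-0.06   -0.4031  0.0428]
scene [0.3933 0.2192] -6.828710819730076 0.4208617669039364
side [0.3946 0.2186] -7.346960485931696 0.28341361499622775
```

Request:
send_rows(
  plan=[
    [5,0,0,-10,0,0,0],
    [5,0,0,-25,0,0,0],
    [5,0,0,-35,0,0,0],
    [5,0,0,-40,0,0,0],
    [5,0,0,-40,0,0,0],
    [5,0,0,-25,0,0,0],
    [5,0,0,0,0,0,0],
    [5,0,0,0,0,0,0],
  ],
)

```text
time_s: 46.7
tool_pos: [0.3949, 0.2188, 0.1533]
tool_rot: [-179.9, 0.1, 82.8]
force: [-0.5, -0.4, -2.5]
grip_width: 0.0109
```

Run:
```python
from step import *
st(); p,R=pose(); RB=Rtool([0,0,-1],[np.cos(np.radians(-.7)),np.sin(np.radians(-.7)),0])
show(plan(p,R,[.479,-.139,p[2]],RB,5,vt=.038)[0])
```

```text
46.7 q [ 48.6792 -10.0325 -73.2081 110.197  -10.0171  73.1505 -28.5005] p [0.3949 0.2188 0.1533] r [-179.8612    0.1056   82.8224] F [-0.5467 -0.3771 -2.4869] w 0.010943407328772189
tilt 89.8 az -149.9 jaw el -0.1 grasp [0.395  0.2188 0.21  ] T [ 0.0165 -0.0698  0.0366]
10 [[5, -34, 13, 0, -0.0, 0.0, -0.011], [5, -35, 12, 0, -0.0, 0.0, -0.011], [5, -35, 12, 0, -0.0, 0.0, -0.011], [5, -35, 12, 0, -0.0, 0.0, -0.011], [5, -35, 11, 0, -0.0, 0.0, -0.011], [5, -35, 11, 0, -0.0, 0.0, -0.011], [5, -35, 11, 0, -0.0, 0.0, -0.011], [5, -35, 10, 0, -0.0, 0.0, -0.011], [5, -36, 10, 0, -0.0, 0.0, -0.011], [5, -35, 9, 0, -0.0, 0.0, -0.011]]
```

Request:
send_rows(
  plan=[
    [5,0,0,-35,0,0,0],
    [5,0,0,-40,0,0,0],
    [5,-25,0,0,0,0,0],
    [5,-34,9,0,0,0,-0.011],
    [5,-35,12,0,0,0,-0.011],
    [5,-35,12,0,0,0,-0.011],
    [5,-35,12,0,0,0,-0.011],
    [5,-35,11,0,0,0,-0.011],
    [5,-35,11,0,0,0,-0.011],
    [5,-35,11,0,0,0,-0.011],
    [5,-35,10,0,0,0,-0.011],
    [5,-25,7,0,0,0,-0.011],
  ],
)

```text
time_s: 47.9
tool_pos: [0.4608, -0.1182, 0.2249]
tool_rot: [-179.5, -0.2, 88.5]
force: [-0.4, 0.6, -3.0]
grip_width: 0.0109
```

Run:
```python
from step import *
st(); p,R=pose(); RB=Rtool([0,0,-1],[np.cos(np.radians(-.7)),np.sin(np.radians(-.7)),0])
show(plan(p,R,[.479,-.139,.13-.0567],RB,5,vt=.035)[0])
```

```text
47.9 q [ 50.3491  -2.6877 -37.4033 101.5358  -1.7495  81.127   11.7288] p [ 0.4608 -0.1182  0.2249] r [-179.5066   -0.1983   88.4665] F [-0.4017  0.5856 -2.9573] w 0.010916011025924722
tilt 89.5 az 156.6 jaw el -0.5 grasp [ 0.4613 -0.1184  0.2816] T [-0.0116 -0.1072 -0.0068]
5 [[5, -4, 4, 30, -0.002, -0.001, -0.003], [5, -4, 4, 31, -0.002, -0.001, -0.003], [5, -4, 4, 30, -0.002, -0.001, -0.003], [5, -5, 4, 30, -0.002, -0.001, -0.003], [5, -4, 3, 31, -0.002, -0.001, -0.003]]
```

Request:
send_rows(
  plan=[
    [5,-8,8,15,-0.005,-0.002,-0.007],
    [5,-8,8,30,-0.005,-0.003,-0.008],
    [5,-5,3,35,0,0,0],
    [5,0,0,35,0,0,0],
    [5,0,0,25,0,0,0],
    [5,0,0,11,0,0,0],
    [5,0,0,0,0,0,0],
    [5,0,0,0,0,0,0],
  ],
)

```text
time_s: 48.7
tool_pos: [0.4818, -0.1381, 0.0777]
tool_rot: [179.6, 0.2, 89.4]
force: [0.0, 0.1, -1.9]
grip_width: 0.0116
```

Run:
```python
from gfit import *
st(); p,R=pose(); g=p-GO*R[:,2]
gfit([g[0],g[1],0],(.152,.136,.003),g[2]-.030,[0,0,640,240],save="pics/wl2.png")
RB=Rtool([0,0,-1],[np.cos(np.radians(-.7)),np.sin(np.radians(-.7)),0])
show(plan(p,R,[.479,-.139,.12-.0567],RB,5,vt=.01)[0])
im=env.read_camera("scene"); c=env.get_calibration("scene")
a=im[120:270,310:440,::-1]; a=cv2.resize(a,None,fx=4,fy=4,interpolation=cv2.INTER_CUBIC); cv2.imwrite("pics/s15.png",a)
```

```text
48.7 q [ 48.9334   7.1211 -38.0182 110.6922   5.0628  63.3223   8.2791] p [ 0.4818 -0.1381  0.0777] r [179.5809   0.2241  89.3906] F [ 0.0491  0.0671 -1.8529] w 0.011614028633527503
tilt 89.5 az -28.7 jaw el 0.4 grasp [ 0.4814 -0.1378  0.1344] T [ 0.0184 -0.1128 -0.0212]
green fit [ 0.4826 -0.1394] yaw -0.7032870785719098 cost 0.086 hull rect (182, 118, 281, 122)
2 [[5, 0, -1, 7, 0.004, 0.002, 0.001], [5, -1, -2, 7, 0.004, 0.002, 0.001]]
```

Request:
send_rows(
  plan=[
    [5,-1,-1,6,0.004,0.002,0.001],
    [5,0,-1,6,0.004,0.002,0.001],
    [5,0,0,6,0,0,0],
    [5,0,0,0,0,0,0],
    [5,0,0,0,0,0,0],
  ],
)

```text
time_s: 49.35
tool_pos: [0.4794, -0.1395, 0.0595]
tool_rot: [-180.0, 0.0, 89.2]
force: [0.2, 0.7, -3.0]
grip_width: 0.0111
```

Run:
```python
from step import *
st()
p,R=pose(); g=p-GO*R[:,2]
out=[]
for n,w in (("scene",(310,140,420,265)),("side",(290,150,380,240))):
    im=env.read_camera(n); c=env.get_calibration(n); k=im[w[1]:w[3],w[0]:w[2],::-1]; f=390/k.shape[1]; k=cv2.resize(k,None,fx=f,fy=f,interpolation=cv2.INTER_CUBIC)[:440]
    k=np.vstack([k,np.zeros((440-k.shape[0],390,3),np.uint8)]) if k.shape[0]<440 else k
    for P,col in ((corners([.479,-.1395,np.radians(-.7)],(.146,.13,.075),0)[4:],(255,255,0)),(corners([g[0],g[1]-.0008,np.radians(-.7)],(.152,.136,.003),g[2]-.030)[4:],(0,0,255))):
        cv2.polylines(k,[((proj(c,P)-[w[0],w[1]]+.5)*f).astype(int)],True,col,1)
    out.append(k)
cv2.imwrite("pics/s15.png",np.hstack(out))
```

```text
49.35 q [ 48.6625   8.6576 -37.7959 111.5575   6.0505  61.7592   7.5394] p [ 0.4794 -0.1395  0.0595] r [-179.9507    0.0264   89.2305] F [ 0.2439  0.6812 -2.9955] w 0.011134390150767554
tilt 89.9 az -152.6 jaw el -0.0 grasp [ 0.4795 -0.1395  0.1162] T [-0.0184 -0.1203  0.0361]
```

View pics/s15.png

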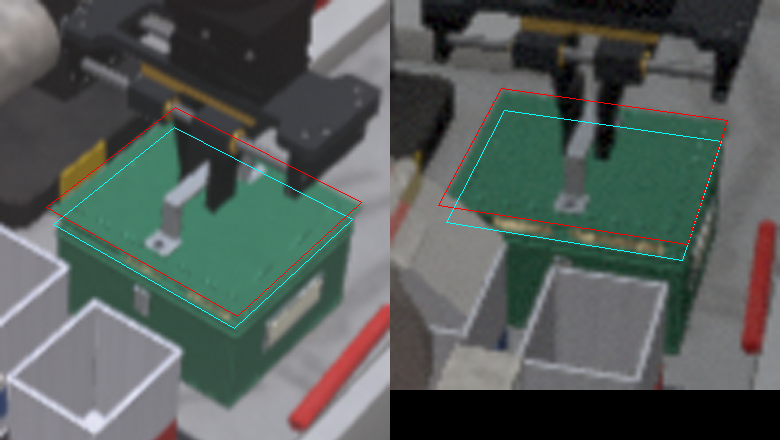

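Request:
send_rows(
  plan=[
    [5,0,0,3,0,0,0],
    [5,0,0,3,0,0,0],
    [5,0,0,2,0,0,0],
    [5,0,0,0,0,0,0],
    [5,0,0,0,0,0,0],
  ],
)

```text
time_s: 49.95
tool_pos: [0.4796, -0.1396, 0.0517]
tool_rot: [-180.0, 0.0, 89.2]
force: [0.4, -0.4, -2.7]
grip_width: 0.0113
```

Run:
```python
from step import *
st()
```

```text
49.95 q [ 48.4883   9.2489 -37.7369 111.9929   6.5205  60.8465   7.1546] p [ 0.4796 -0.1396  0.0517] r [-179.973     0.0422   89.2298] F [ 0.4247 -0.4206 -2.6988] w 0.011265662457110264
tilt 89.9 az -123.4 jaw el -0.0 grasp [ 0.4796 -0.1396  0.1084] T [-0.0155 -0.0854 -0.0362]
```

Request:
send_rows(
  plan=[
    [5,0,0,2,0,0,0],
    [5,0,0,1,0,0,0],
    [5,0,0,0,0,0,0],
    [5,0,0,0,0,0,0],
  ],
)

```text
time_s: 50.35
tool_pos: [0.4797, -0.1397, 0.049]
tool_rot: [-180.0, 0.1, 89.2]
force: [-1.1, 0.2, -0.4]
grip_width: 0.0112
```

Run:
```python
from step import *
st()
```

```text
50.35 q [ 48.422    9.4556 -37.7142 112.1371   6.6973  60.5252   7.0083] p [ 0.4797 -0.1397  0.049 ] r [-179.9899    0.0587   89.2286] F [-1.1162  0.154  -0.4106] w 0.011244425610454072
tilt 89.9 az -100.6 jaw el -0.0 grasp [ 0.4797 -0.1396  0.1057] T [0.0666 0.1223 0.008 ]
```

Contact began at the expected seated height (lid origin about 70 mm). I'll release it and back off upward.

Request:
send_rows(
  plan=[
    [20,0,0,0,0,0,0],
    [40,0,0,0,0,0,0],
    [40,0,0,0,0,0,0],
    [40,0,0,0,0,0,0],
    [40,0,0,-20,0,0,0],
    [40,0,0,-40,0,0,0],
    [40,0,0,-45,0,0,0],
    [40,0,0,-45,0,0,0],
    [40,0,0,-40,0,0,0],
    [40,0,0,0,0,0,0],
    [40,0,0,0,0,0,0],
  ],
)

```text
time_s: 51.45
tool_pos: [0.4803, -0.1397, 0.2396]
tool_rot: [179.9, 0.1, 89.2]
force: [0.3, -0.5, -0.6]
grip_width: 0.0401
```

Run:
```python
from gfit import *
from wfit import wfit
st()
c=env.get_calibration("wrist"); q=proj(c,corners([.479,-.1395,0],(.152,.136,.003),.075)); print(q.min(0),q.max(0))
a=q.min(0).astype(int)-20; b=q.max(0).astype(int)+20
gfit([.479,-.1395,0],(.152,.136,.003),.075,[max(0,a[0]),max(0,a[1]),b[0],b[1]])
for n in ("scene","side"):
    im=env.read_camera(n); c=env.get_calibration(n)
    for qn,p0,dims,z in (("lid",[.477,-.14,0],(.152,.136,.003),.075),("can_b",[.438,.0247,0],(.066,.082,.1),.003),("can_a",[.536,.02,0],(.066,.082,.1),.003)):
        e=proj(c,[p0[0],p0[1],z+dims[2]/2])[0]
        for d in env.regions_of(n,qn):
            r=d["rect"]
            if np.hypot((r[0]+r[2])/2-e[0],(r[1]+r[3])/2-e[1])<18:
                x,f=fit([(c,d["region"])],p0,dims,z); print(n,qn,round(d["confidence"],2),x[:2],np.degrees(x[2]),round(f,3)); break
    # green lid outline in the fixed cameras with free height
    m=gmask(im); P=proj(c,corners([.477,-.14,0],(.16,.144,.08),0)); lo,hi=P.min(0).astype(int)-6,P.max(0).astype(int)+6
    for zz in (.072,.075,.078,.081):
        S=sil(c,np.vstack([corners([.477,-.1395,0],(.152,.136,.003),zz),corners([.477,-.1395,0],(.146,.13,.075),0)]),1); k=np.zeros_like(m); k[lo[1]:hi[1],lo[0]:hi[0]]=1
        print(n,zz,"green outside model",int((m.astype(bool)&k.astype(bool)&~S).sum()))
```

```text
51.45 q [ 50.9561  -0.0182 -37.4793  97.7814   0.0827  82.1187  12.6875] p [ 0.4803 -0.1397  0.2396] r [179.9089   0.1158  89.2218] F [ 0.2948 -0.4982 -0.6216] w 0.0401499543182916
tilt 89.9 az -52.6 jaw el 0.1 grasp [ 0.4802 -0.1396  0.2963] T [-0.1098 -0.1044 -0.0575]
[251.5803 114.1821] [386.7822 229.9702]
green fit [ 0.4796 -0.1405] yaw -0.9183088365150854 cost 0.0083 hull rect (255, 117, 134, 114)
scene lid 0.87 [ 0.4779 -0.1406] -0.4900406139351687 0.049
scene can_b 0.96 [0.4377 0.0243] 0.36691569661337775 0.03
scene can_a 0.8 [0.5248 0.0067] 33.45365367344122 0.495
scene 0.072 green outside model 3
scene 0.075 green outside model 0
scene 0.078 green outside model 0
scene 0.081 green outside model 0
side lid 0.8 [ 0.4778 -0.1436] -3.0243408898414788 0.093
side can_b 0.61 [0.4386 0.0249] 0.4912907704615926 0.032
side can_a 0.6 [ 0.5459 -0.0694] 17.832023795900433 0.752
side 0.072 green outside model 1
side 0.075 green outside model 0
side 0.078 green outside model 0
side 0.081 green outside model 0
```

```bash
python3 -c "
from cell import env
print(env.sign_off(), env.get_obs()['time_s'])"
```

```text
the job is handed in; nothing more can be done
the job is handed in; nothing more can be done
```

Both tins are emptied into the stock box and stand in the tray, and the lid is on. I handed the job in at about 52 s of the 210 s; it reported no verdict.

**What I did:** I tipped the blue-band tin to about 119° over the box, weighed it upright and stood it in the tray, then did the same with the red-band tin at about 120°. After that I dragged the lid about 19 mm clear of the grinder, lifted it between the rests and seated it.

**Last checks:**
- **Tins empty:** the held weight fell from about 4.3 N to 1.4 N (blue) and from about 5.1 N to 1.1 N (red). An empty tin weighs about 1.5 N. The pictures showed both tins empty, the cylinders in the box and nothing beside it.
- **Lid:** the wrist view puts it within about 1 mm and 0.2° of the box, and contact came at the seated height. The side camera's lid fit disagreed, about 4 mm off in y and 3° in yaw, but it was a poorer fit.
- **Red tin:** both fixed cameras fit it upright, within about 3 mm of its tray slot.

**What failed or disagreed:**
- **Fingertips:** they sit about 38 mm short of the reported tool point. I measured this in two camera views and corrected for it in every grasp.
- **First red placing:** it met about 17 N and tilted the tin a few degrees in the grip, probably on the tray wall. I lifted it, corrected the tilt and set it down again.
- **Blue tin:** the network's final fits of it failed, partly because a grinder rest hides it. I judged it upright in its slot from the pictures.

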